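Load and lock the smith's drill jig

ROBOT

A 6-joint arm with a two-finger parallel gripper is mounted at the origin on the work surface. World frame = base frame: x ahead of the robot, y to its left, z up, the work surface at z = 0. Lengths are in m, angles in degrees, forces in N, time in s.
With the tool pointing down it reaches from about 0.35 to 0.875 m from the base axis. Payload 4.2 kg.
Tool frame: the origin (TCP) lies between the finger pads; the fingertips stand 14 mm ahead of it and the grasp point (between the pads) lies 5 mm behind it (r.tcp_to_tips is the distance from the TCP to the fingertips, in m); y points along the fingers, x is the direction in which the jaws open and shut, and the axes are right-handed (so a half turn about y gives the same grasp; the last joint's range is limited). The gripper opens to 87 mm and grips with 3 to 60 N. Pads are 19 mm wide; open, the fingers measure 117 mm over their backs; the gripper's body (75 mm by 190 mm) begins 51 mm behind the grasp point.
Start: joints at [77.899, 22.042, 0.453, 0, -68.411, -14.817], TCP at [0.283, 0.557, 0.237] pointing down, gripper open.
Joint ranges: [-179.83, 179.83], [-69.29, 118.12], [-61.27, 80.66], [-181.25, 117.63], [-171.15, -9.14], [-177.46, 177.46]. Speed limits (degrees/s): [159.86, 159.86, 180, 180, 180, 180].

INTERFACE

Orientations are given as a 3x3 rotation matrix whose columns are the frame's x, y, z axes.
In Python, from station import sense, optics, ticket, r gives the robot as it stands.
- The arm moves only by the tool carry_out, never from a script. Its argument "steps" is a list that holds one entry, the list of rows, each a list of 6 numbers: the shift along the world's x, y, z in cm, then the turn, a rotation vector about the world's x, y, z in rad. A call has 1 to 20 rows; each row is the pose to reach, as a shift and turn from the pose commanded when the call began; what a row does not reach only later rows make up. A row lasts 1/8 s, in which the tool goes at most 62.5 mm and 10.7 degrees, less where a joint would pass 70% of its speed; a pose out of reach is approached as far as the arm can. A call with a gripper value outside its range is refused whole. "fingers" is the closure in counts, from 0 (fully open) to 255 (shut), set as the call begins (left out, the last holds). The fingers move at their own pace and stop on an object; the grip force is fixed at half the most. Time passes only in rows, so rows that repeat a pose let the fingers close. It gives the time, the measured TCP pose, the force and the opening at its end, in the units of the state.
- sense(): the state, without advancing time (a new reading comes with each control period).
- optics.capture(name): name is "side" or "top" or "wrist"; returns a dict with "image" (400x640x3 uint8, red, green, blue), "fov_y" (degrees; the focal length in pixels is half the picture's height over the tangent of half this angle, whatever the lens; pixels are square), "cx", "cy" (the principal point, pixels), "rvec" (rotation vector, rad) and "tvec" (3), from world to camera coordinates, as OpenCV has them. Camera axes: x right, y down, z forward; pixel columns grow to the right and rows downward; lengths in m; the calibration is good to about 2 mm. The wrist camera is an equidistant fisheye: a pixel r from the principal point sees the ray r / f radians off the axis. A picture is of the moment at which its call begins. There is no depth.
- ticket.finish_job(): hands the job in, once; it reports no verdict.
The state is a dict: "time_s": time; "joints": joint angles; "joint_velocities": joint speeds; "effort": joint torques, N m; "tcp_pos": TCP position; "ee_rot": TCP orientation; "wrist_force": force on the tool from outside, world axes, zero at the start; "moment": the same for the moment, N m; "gripper_width": opening from 0.0 (shut) to 1.0 (fully open).
Only numpy, scipy, OpenCV 4.12 (cv2) and the standard library are available. Lean on these libraries where they do the work, as an engineer would, in place of code of your own. Each camera call takes 0.05 s, during which the arm holds its last target.

TASK

Load the drill jig: turn the black knob on the drill plate anticlockwise until it clicks over to released, lift the drill plate off the posts (the wooden board is free to lay it on), and stack every iron handle plate lying on the bench over the jig's four posts, flat and fully down. Then put the drill plate back over the posts, flat on top of the stack, and only then turn its knob clockwise until it clicks over to locked. Leave the tools and other things on the bench where they are.

Things in the scene. Friction and masses are not known exactly. Their poses are not given: they have to be found in the camera images.
- jig: Drill jig bolted to the bench. Origin: centre of its underside. Flange 190 x 96 x 8 mm (x, y, z) with a grey block 176 x 46 mm on it, its flat top (the seat) 24 mm above the bench. Four upright steel posts, 10 mm diameter, stand on the seat at x = +-64, y = +-16 mm, 78 mm tall above it, the last 12 mm tapering to a 3 mm tip. Position and yaw vary.
- drill_plate: Loose aluminium plate, 160 x 60 x 12 mm (x, y, z), 0.6 kg with its knob; four 13 mm holes at x = +-64, y = +-16 mm fit the posts (either way round). Origin: centre of its underside. Starts on the bare seat, locked: then two steel bars on its top (12 mm tall, at x = +-57 mm) grip the posts and hold it down; released, they draw in 5 mm. Lift it by its knob.
- knob_grip (a point): Point to grip on the axis of the black bar knob, mid drill plate, 48 mm above that plate's underside; turns with the knob. The bar is 20 mm thick along this frame's x, 64 mm long along y, from 18 mm below to 14 mm above this point; a hub of 34 mm diameter is below it. Released (joint 1.4), its axes are the drill plate's, the bar lying across the plate.
- lock_knob (a joint): Angle of the knob on the drill plate, rad: 0 = locked (stop), 1.4 = released (stop), growing anticlockwise seen from above. An over-centre spring detent resists with up to about 0.35 N m, most at the start: it pushes back towards the nearer stop, clicks over at about 0.7 rad, then drives on to the other stop and holds there.
- board: Plain wooden board fixed on the bench, 200 x 96 x 18 mm (x, y, z), free to lay the drill plate on. Origin: centre of its underside; its top is 18 mm above the bench. Position and yaw vary.
- plate_1: Iron handle plate, 160 x 56 x 10 mm (x, y, z), about 0.64 kg, lying flat on the bench, with four square 13 mm through holes at x = +-64, y = +-16 mm that fit over the jig's posts (either way round). Origin: centre of its underside, z up. Two to four of the four plates are present (None if absent); all are alike.
- plate_2: Iron handle plate, 160 x 56 x 10 mm (x, y, z), about 0.64 kg, lying flat on the bench, with four square 13 mm through holes at x = +-64, y = +-16 mm that fit over the jig's posts (either way round). Origin: centre of its underside, z up. Two to four of the four plates are present (None if absent); all are alike.
- plate_3: Iron handle plate, 160 x 56 x 10 mm (x, y, z), about 0.64 kg, lying flat on the bench, with four square 13 mm through holes at x = +-64, y = +-16 mm that fit over the jig's posts (either way round). Origin: centre of its underside, z up. Two to four of the four plates are present (None if absent); all are alike.
- plate_4: Iron handle plate, 160 x 56 x 10 mm (x, y, z), about 0.64 kg, lying flat on the bench, with four square 13 mm through holes at x = +-64, y = +-16 mm that fit over the jig's posts (either way round). Origin: centre of its underside, z up. Two to four of the four plates are present (None if absent); all are alike.
- center_punch: Bystander: steel centre punch, 105 mm long, lying on the bench between the handle plates. Leave it alone.
- cold_chisel: Bystander: cold chisel, 130 mm long, lying on the bench between the handle plates. Leave it alone.
- wire_brush: Bystander: wire brush, 240 mm long. Leave it alone.
- mug: Bystander: blue mug, 95 mm tall. Leave it alone.
- wax_tin: Bystander: wax tin, 80 mm diameter, 60 mm tall. Leave it alone.
- tongs: Bystander: smith's tongs, 350 mm long. Leave them alone.
Mind the look-alikes: they are no part of the job. What is shaped like the plate_3 but yellow is not meant.

How it is judged (in metres and radians):
On the way, in this order (a step that is already met when the one before it is completed fails the run):
1. the knob is turned back to released while the drill plate still sits on the jig (value of joint lock_knob above 1.2 rad and z of drill_plate in the frame of jig below 0.034 m), for 0.2 s.
2. the drill plate is off the posts ((z of drill_plate in the frame of jig above 0.104 m or horizontal distance between drill_plate and jig above 0.08 m)), for 0.1 s.
3. every handle plate is flat and fully down on the four posts (x of plate_1 in the frame of jig between -0.004 and 0.004 m and y of plate_1 in the frame of jig between -0.004 and 0.004 m and angle between the x axis of each of plate_1, plate_2, plate_3, plate_4 and the x axis of jig, either way round below 0.06 rad and angle between each of plate_1, plate_2, plate_3, plate_4's own z axis and vertical below 0.04 rad and linear speed of each of plate_1, plate_2, plate_3, plate_4 below 0.02 m/s and z of each of plate_1, plate_2, plate_3, plate_4 in the frame of jig above 0.022 m and (z of plate_1 in the frame of jig below 0.0265 m or z of plate_1 in the frame of plate_2 between 0.0075 and 0.0125 m or z of plate_1 in the frame of plate_3 between 0.0075 and 0.0125 m or z of plate_1 in the frame of plate_4 between 0.0075 and 0.0125 m) and x of plate_2 in the frame of jig between -0.004 and 0.004 m and y of plate_2 in the frame of jig between -0.004 and 0.004 m and (z of plate_2 in the frame of jig below 0.0265 m or z of plate_2 in the frame of plate_1 between 0.0075 and 0.0125 m or z of plate_2 in the frame of plate_3 between 0.0075 and 0.0125 m or z of plate_2 in the frame of plate_4 between 0.0075 and 0.0125 m) and x of plate_3 in the frame of jig between -0.004 and 0.004 m and y of plate_3 in the frame of jig between -0.004 and 0.004 m and (z of plate_3 in the frame of jig below 0.0265 m or z of plate_3 in the frame of plate_1 between 0.0075 and 0.0125 m or z of plate_3 in the frame of plate_2 between 0.0075 and 0.0125 m or z of plate_3 in the frame of plate_4 between 0.0075 and 0.0125 m) and x of plate_4 in the frame of jig between -0.004 and 0.004 m and y of plate_4 in the frame of jig between -0.004 and 0.004 m and (z of plate_4 in the frame of jig below 0.0265 m or z of plate_4 in the frame of plate_1 between 0.0075 and 0.0125 m or z of plate_4 in the frame of plate_2 between 0.0075 and 0.0125 m or z of plate_4 in the frame of plate_3 between 0.0075 and 0.0125 m)), for 0.2 s.
4. the drill plate lies flat on the stack, over the posts, its knob still released (all of step 3 and x of drill_plate in the frame of jig between -0.004 and 0.004 m and y of drill_plate in the frame of jig between -0.004 and 0.004 m and angle between the x axis of drill_plate and the x axis of jig, either way round below 0.06 rad and angle between drill_plate's own z axis and vertical below 0.04 rad and linear speed of drill_plate below 0.02 m/s and z of drill_plate in the frame of plate_1 above 0.0075 m and z of drill_plate in the frame of plate_2 above 0.0075 m and z of drill_plate in the frame of plate_3 above 0.0075 m and z of drill_plate in the frame of plate_4 above 0.0075 m and (z of drill_plate in the frame of plate_1 below 0.0125 m or z of drill_plate in the frame of plate_2 below 0.0125 m or z of drill_plate in the frame of plate_3 below 0.0125 m or z of drill_plate in the frame of plate_4 below 0.0125 m) and value of joint lock_knob above 1.1 rad), for 0.2 s.
5. the knob has clicked over to locked (value of joint lock_knob below 0.2 rad), for 0.2 s.
At the end, for the whole second after the job is handed in: Every handle plate present is on the posts (within 4 mm, 0.06 rad of the jig, level to 0.04 rad), each lying on the seat or on another plate (gaps under 2.5 mm); the drill plate lies likewise on the uppermost; the knob is within 0.2 rad of locked; all at rest (all of step 3 and x of drill_plate in the frame of jig between -0.004 and 0.004 m and y of drill_plate in the frame of jig between -0.004 and 0.004 m and angle between the x axis of drill_plate and the x axis of jig, either way round below 0.06 rad and angle between drill_plate's own z axis and vertical below 0.04 rad and linear speed of drill_plate below 0.02 m/s and z of drill_plate in the frame of plate_1 above 0.0075 m and z of drill_plate in the frame of plate_2 above 0.0075 m and z of drill_plate in the frame of plate_3 above 0.0075 m and z of drill_plate in the frame of plate_4 above 0.0075 m and (z of drill_plate in the frame of plate_1 below 0.0125 m or z of drill_plate in the frame of plate_2 below 0.0125 m or z of drill_plate in the frame of plate_3 below 0.0125 m or z of drill_plate in the frame of plate_4 below 0.0125 m) and value of joint lock_knob below 0.2 rad); the robot touches nothing.
It fails at once if a tool or other bystander on the bench is pushed more than 6 cm away (distance of any of center_punch, cold_chisel, wire_brush, mug, wax_tin, tongs from where it was at the start of the episode above 0.06 m).
It fails at once if a plate falls off the bench (height (world z) of any of drill_plate, plate_1, plate_2, plate_3, plate_4 below -0.05 m).
Of plate_1, plate_2, plate_3, plate_4 only 2 to 4 are there at a start; the rules pass over those that are not, and their reading is None.
At some moment in a run one of plate_1, plate_2, plate_3, plate_4 may be knocked a few centimetres aside while the robot is not near it.
It also fails if it takes over 210 s, if anything falls off the work surface, if the arm or the gripper's body presses on something with over 40 N, if the wrist force passes 120 N, or if a joint passes its speed limit or range.

## Working session

There is one attempt and no reset: what is moved stays moved. The work goes in short steps, Python scripts to look and compute and a tool call to move; the robot and the scene stay as the last step left them, time stands still between calls to the robot, and variables do not carry over. Pictures are saved under pics/ and viewed, and the job is handed in when it is done.

Besides the shell and the picture viewer there is one more tool, called after "Call:" by a JSON object that holds its "op" and its "data". carry_out: Moves the arm, as the interface text tells. Its arguments: {"type":"object","properties":{"steps":{"type":"array","items":{"type":"array","items":{"type":"array","items":{"type":"number"}}}},"fingers":{"type":"number"}},"required":["steps"]}

```bash
ls; mkdir -p pics; python3 - <<'E'
from station import sense, optics, ticket, r
import cv2
s=sense();print(s)
for n in ["side","top","wrist"]:
    c=optics.capture(n); cv2.imwrite(f"pics/{n}0.png",c["image"][:,:,::-1]); print(n,{k:v for k,v in c.items() if k!="image"})
E
```

```text
pics
{'time_s': 0.0, 'joints': array([ 7.78987058e+01,  2.20916967e+01,  3.80490982e-01, -2.83585538e-02,
       -6.84101845e+01, -1.48157277e+01]), 'joint_velocities': array([ 0.02159137,  0.01415962,  0.03365277, -0.07365914,  0.08177759,
       -0.01185732]), 'effort': array([-1.09682780e-03, -3.90669787e+01,  1.87404782e+01,  4.22000796e+00,
        1.09687838e-02, -1.89528364e-04]), 'tcp_pos': array([0.28267366, 0.5567949 , 0.2354562 ]), 'ee_rot': array([[-4.52861482e-01, -8.94146602e-04,  8.91580439e-01],
       [-8.91578256e-01, -1.97505574e-03, -4.52862354e-01],
       [ 2.16584640e-03, -9.99997650e-01,  9.72250020e-05]]), 'wrist_force': array([-0.74171373, -0.31025605,  0.52929   ]), 'moment': array([ 0.04769644,  0.00931522, -0.03817494]), 'gripper_width': 1.0025041434751594}
side {'fov_y': 55.106455434490805, 'cx': 315.9590658209163, 'cy': 205.13383404804514, 'rvec': array([ 2.24021001, -0.16454673,  0.08842915]), 'tvec': array([-0.4672981 ,  0.11006936,  1.13304676])}
top {'fov_y': 43.38106104733227, 'cx': 319.6417352148684, 'cy': 197.6962158896534, 'rvec': array([ 2.17706342, -2.1611545 ,  0.13205929]), 'tvec': array([-0.01832018,  0.47554792,  1.44443764])}
wrist {'fov_y': 65.70646984690485, 'cx': 317.7709049810146, 'cy': 202.1145164661065, 'rvec': array([-1.55323031,  2.53178185,  0.36294147]), 'tvec': array([ 0.62528989, -0.0343726 ,  0.39012817])}
```

View images.

View pics/side0.png

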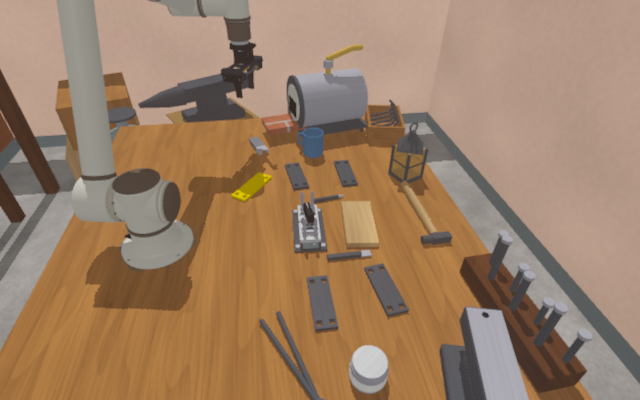

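View pics/top0.png

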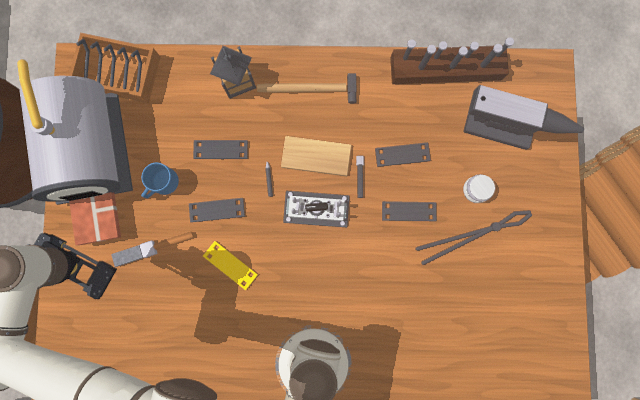

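View pics/wrist0.png

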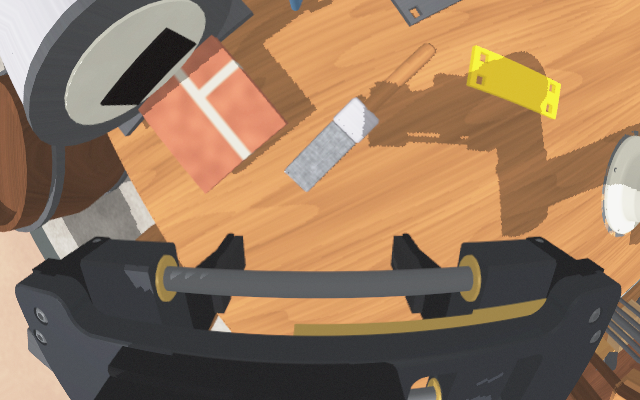

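```bash
cat > h.py <<'E'
import numpy as np, cv2
from station import sense, optics, ticket, r
def cap(n,save=None):
    c=optics.capture(n); c["bgr"]=c["image"][:,:,::-1].copy(); c["name"]=n
    c["f"]=200/np.tan(np.radians(c["fov_y"]/2)); c["R"]=cv2.Rodrigues(np.array(c["rvec"]))[0]; c["t"]=np.array(c["tvec"])
    if save: cv2.imwrite(save,c["bgr"])
    return c
def ray(c,uv):
    d=(np.atleast_2d(uv)-[c["cx"],c["cy"]])/c["f"]
    if c["name"]=="wrist":
        th=np.linalg.norm(d,axis=1,keepdims=True); k=np.sinc(th/np.pi); v=np.hstack([d*k,np.cos(th)])
    else: v=np.hstack([d,np.ones((len(d),1))])
    return -c["R"].T@c["t"], v@c["R"]
def onz(c,uv,z):
    o,v=ray(c,uv); return o+v*((z-o[2])/v[:,2:])
def proj(c,P):
    p=np.atleast_2d(P)@c["R"].T+c["t"]
    if c["name"]=="wrist":
        rr=np.linalg.norm(p[:,:2],axis=1); th=np.arctan2(rr,p[:,2]); return p[:,:2]/rr[:,None]*th[:,None]*c["f"]+[c["cx"],c["cy"]]
    return p[:,:2]/p[:,2:]*c["f"]+[c["cx"],c["cy"]]
def tri(cs,uvs):
    A=np.zeros((3,3));b=np.zeros(3)
    for c,u in zip(cs,uvs):
        o,v=ray(c,u);v=v[0]/np.linalg.norm(v[0]);M=np.eye(3)-np.outer(v,v);A+=M;b+=M@o
    return np.linalg.solve(A,b)
E
python3 - <<'E'
from h import *
c=cap("top")
hsv=cv2.cvtColor(c["bgr"],cv2.COLOR_BGR2HSV)
m=((hsv[:,:,1]<90)&(hsv[:,:,2]<130)).astype(np.uint8)*255
n,l,st,ce=cv2.connectedComponentsWithStats(m)
for i in range(1,n):
    if 120<st[i,4]<5000:
        cn=cv2.findContours((l==i).astype(np.uint8),cv2.RETR_EXTERNAL,cv2.CHAIN_APPROX_NONE)[0][0]
        w=onz(c,cn[:,0,:].astype(float),0.010)[:,:2]
        rc=cv2.minAreaRect((w*1000).astype(np.float32))
        print(ce[i].round(1),st[i,4],"c mm",np.round(rc[0],1),"size",np.round(rc[1],1),"ang",round(rc[2],1))
m2=cv2.inRange(hsv,(12,50,150),(25,150,255))
im=cv2.resize(c["bgr"][120:260,180:450],None,fx=2.9,fy=2.9,interpolation=cv2.INTER_CUBIC);cv2.imwrite("pics/topcrop.png",im)
print(onz(c,[[316.5,155.5]],.018), onz(c,[[317,208]],.036))
E
```

```text
[ 4.  36.6] 670 c mm [940.3 944.5] size [285.9  47.9] ang 8.8
[111.3  62.5] 166 c mm [879.2 619.4] size [132.3  29.5] ang 12.3
[477.4  57.2] 403 c mm [ 913.1 -499.8] size [ 67.5 190.9] ang 7.6
[124.4  65.4] 161 c mm [871.1 579.9] size [129.1  29.6] ang 12.2
[232.2  69.1] 1248 c mm [865.6 246. ] size [165.2 128.5] ang 38.7
[137.6  67.6] 156 c mm [862.4 539.3] size [128.6  27.6] ang 10.7
[424.5  60.4] 128 c mm [ 903.4 -333.2] size [21.5 66.4] ang 59.3
[351.5  88.1] 250 c mm [ 812.  -109.9] size [91.3 27.1] ang 3.3
[519.9 127.2] 2804 c mm [ 705.1 -645.1] size [374.  155.4] ang 74.2
[220.5 149. ] 963 c mm [621.4 281.9] size [ 54.7 158.8] ang 0.5
[402.4 154.3] 940 c mm [ 610.5 -261.8] size [ 56.9 160.9] ang 6.6
[359.7 180.5] 184 c mm [ 530.1 -133.2] size [14.9 99.2] ang 89.9
[268.9 181.8] 128 c mm [524.4 136. ] size [87.1 13.5] ang 6.9
[317.5 210.3] 705 c mm [445.2  -4.9] size [188.3  95.5] ang 86.2
[216.5 209.8] 976 c mm [439.5 288.6] size [ 56.4 160.5] ang 6.3
[316.7 207. ] 214 c mm [448.5  -6.4] size [69.8 44.3] ang 85.2
[408.8 211. ] 961 c mm [ 440.5 -279.5] size [160.1  56.4] ang 89.6
[474.6 234.3] 937 c mm [ 376.1 -472. ] size [ 53.6 359. ] ang 22.4
[ 72.8 266.1] 2208 c mm [251.7 720.1] size [248.9 158.3] ang 63.5
[  9.7 268. ] 555 c mm [266.1 879.7] size [112.9  57.4] ang 4.4
[591.2 339.9] 726 c mm [  72.8 -801. ] size [ 18.5 326.5] ang 90.0
[ 14. 331.] 218 c mm [ 88.6 856.3] size [29.1 77.4] ang 6.8
[319.8 346. ] 372 c mm [ 51.5 -18.8] size [116.1  31.2] ang 79.3
[313.7 380.6] 1582 c mm [-41.2  -1. ] size [110.  133.7] ang 0.2
[ 89.1 379.5] 158 c mm [-46.9 630.6] size [ 30.6 132.9] ang 42.2
[179.9 390.1] 1113 c mm [-70.3 393.9] size [ 54.6 239.3] ang 0.2
[[ 0.60265417 -0.0047381   0.018     ]] [[ 0.44448995 -0.00727788  0.036     ]]
```

View pics/topcrop.png

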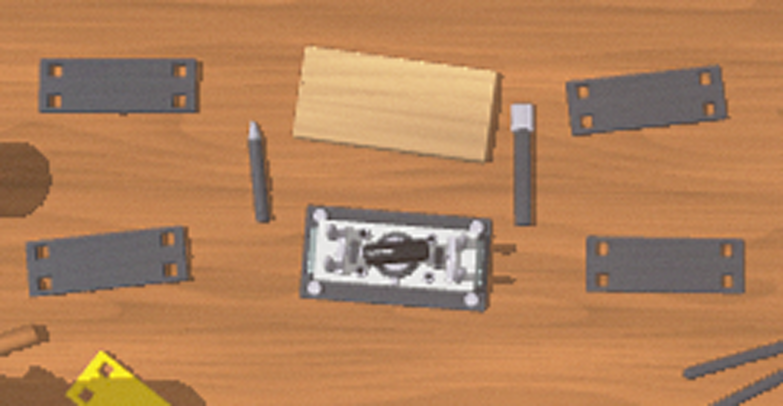

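Call:
{"op": "carry_out", "data": {"steps": [[[4,-14,2,0,0,-0.25],[8,-28,4,0,0,-0.5],[12,-42,5,0,0,-0.75],[16.2,-56.3,5,0,0,-1.0],[16.2,-56.3,5,0,0,-1.0],[16.2,-56.3,5,0,0,-1.0],[16.2,-56.3,5,0,0,-1.0],[16.2,-56.3,5,0,0,-1.0],[16.2,-56.3,5,0,0,-1.0],[16.2,-56.3,5,0,0,-1.0],[16.2,-56.3,5,0,0,-1.0],[16.2,-56.3,5,0,0,-1.0],[16.2,-56.3,5,0,0,-1.0],[16.2,-56.3,5,0,0,-1.0],[16.2,-56.3,5,0,0,-1.0]]]}}

```text
time_s: 2.08
tcp_pos: [0.4448, -0.0052, 0.2866]
ee_rot: [[-0.995, 0.0, 0.102], [-0.102, 0.0, -0.995], [-0.0, -1.0, -0.0]]
wrist_force: [-0.3, 0.1, -0.8]
gripper_width: 0.998
```

```bash
python3 - <<'E'
from h import *
c=cap("wrist","pics/w1.png"); print(sense()["tcp_pos"],sense()["ee_rot"].round(3),sense()["joints"].round(1)); print("cam",-c["R"].T@c["t"],c["R"][2])
E
```

```text
[ 0.44488163 -0.00531527  0.28659229] [[-0.995  0.     0.102]
 [-0.102  0.    -0.995]
 [-0.    -1.    -0.   ]] [ 20.4   2.  -18.3   0.  -69.7 -14.5]
cam [ 0.45284834 -0.08126876  0.43466738] [-0.02809845  0.28106308 -0.95927786]
```

View pics/w1.png

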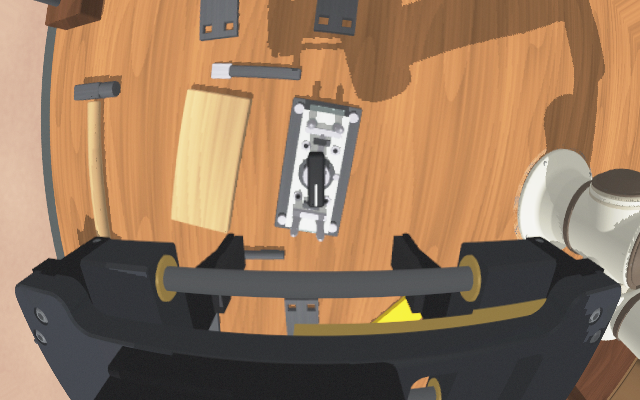

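```bash
python3 - <<'E'
from h import *
c=cap("wrist"); 
im=cv2.resize(c["bgr"][85:245,260:375],None,fx=3.7,fy=3.7,interpolation=cv2.INTER_CUBIC);cv2.imwrite("pics/w1c.png",im)
E
```

```text
(no output)
```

View pics/w1c.png

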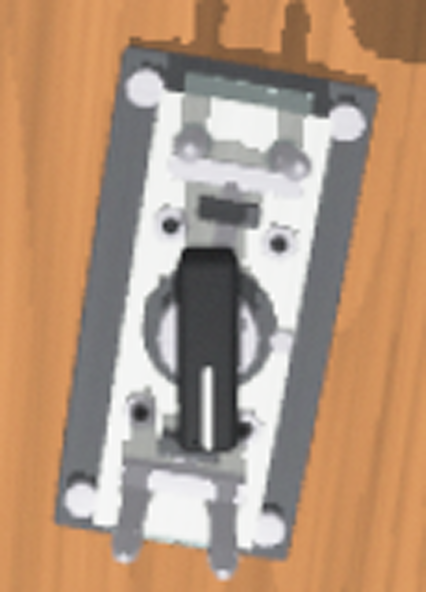

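```bash
python3 - <<'E'
from h import *
c=cap("wrist")
px=lambda u: np.array(u,float)/3.7+[260,85]
P=onz(c,px([(125,45),(378,88),(284,560),(56,522)]),.008); print(P.round(4))
d=lambda a,b: np.linalg.norm(P[a]-P[b]); print("sizes",d(0,1),d(1,2),d(2,3),d(3,0))
rc=cv2.minAreaRect((P[:,:2]*1000).astype(np.float32));print(rc)
cen=P.mean(0); ax=(P[3]+P[2]-P[0]-P[1])[:2]; ax2=(P[3]+P[0]-P[1]-P[2])[:2];a=np.degrees(np.arctan2(ax[1],ax[0]));print(cen,a,np.degrees(np.arctan2(ax2[1],ax2[0])))
# wrist posts tips check
a=np.radians(a);X=np.array([np.cos(a),np.sin(a),0]);Y=np.array([-X[1],X[0],0])
for s in (1,-1):
  for t in (1,-1):
    T=cen+X*.064*s+Y*.016*t; T[2]=.102
    print(s,t,T.round(4),"crop px",((proj(c,T)[0]-[260,85])*3.7).round(0))
t=cap("top"); 
B=onz(c,px([(182,252),(235,250),(240,448),(177,450)]),.086);print(B.round(4),B.mean(0)); v=(B[2]+B[3]-B[0]-B[1]);print(np.degrees(np.arctan2(v[1],v[0])),np.linalg.norm(v)/2)
E
```

```text
[[ 0.4878 -0.1008  0.008 ]
 [ 0.3935 -0.0948  0.008 ]
 [ 0.4068  0.0936  0.008 ]
 [ 0.4995  0.0868  0.008 ]]
sizes 0.09442906948589885 0.18894436668645312 0.0929651699846688 0.187911991802429
((446.5946350097656, -3.524932861328125), (188.9390869140625, 94.42903900146484), 86.39995574951172)
[ 0.4469159  -0.00380241  0.008     ] 86.19432890661726 -3.9140813974074598
1 1 [0.4352 0.0611 0.102 ] crop px [224. 572.]
1 -1 [0.4671 0.059  0.102 ] crop px [124. 556.]
-1 1 [ 0.4267 -0.0666  0.102 ] crop px [299. 166.]
-1 -1 [ 0.4586 -0.0687  0.102 ] crop px [190. 147.]
[[ 0.4582 -0.0358  0.086 ]
 [ 0.4421 -0.0381  0.086 ]
 [ 0.4339  0.0247  0.086 ]
 [ 0.4538  0.0274  0.086 ]] [ 0.44698608 -0.00546655  0.086     ]
95.74966820940895 0.0632715462437956
```

Call:
{"op": "carry_out", "data": {"steps": [[[0.2,0.1,-5,0,0,0],[0.2,0.1,-10,0,0,0],[0.2,0.1,-14,0,0,0],[0.2,0.1,-17,0,0,0],[0.2,0.1,-19,0,0,0],[0.2,0.1,-20,0,0,0],[0.2,0.1,-20.5,0,0,0],[0.2,0.1,-21,0,0,0],[0.2,0.1,-21.2,0,0,0],[0.2,0.1,-21.2,0,0,0],[0.2,0.1,-21.2,0,0,0]]], "fingers": 123}}

```text
time_s: 3.65
tcp_pos: [0.4471, -0.0047, 0.0748]
ee_rot: [[-0.995, 0.001, 0.101], [-0.101, 0.0, -0.995], [-0.001, -1.0, -0.0]]
wrist_force: [-0.5, 0.2, 0.2]
gripper_width: 0.517
```

```bash
python3 - <<'E'
from h import *
c=cap("wrist","pics/w2.png"); s=sense();print(s["tcp_pos"],s["gripper_width"],s["wrist_force"])
E
```

```text
[ 0.44708911 -0.00466748  0.07483735] 0.515883680983745 [-0.33266991  0.38508457 -0.15874012]
```

View pics/w2.png

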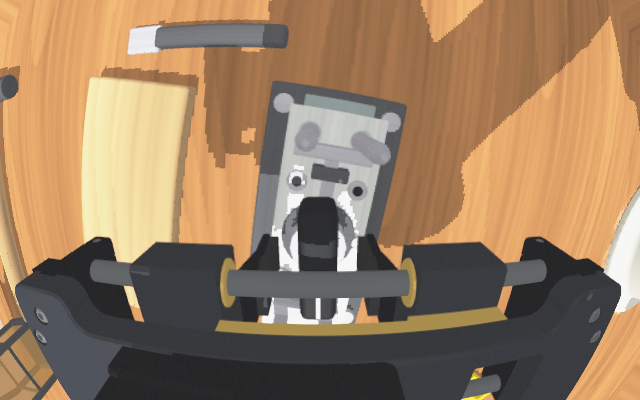

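Call:
{"op": "carry_out", "data": {"steps": [[[0,0,0,0,0,0],[0,0,0,0,0,0],[0,0,0,0,0,0],[0,0,0,0,0,0],[0,0,0,0,0,0]]], "fingers": 255}}

```text
time_s: 4.32
tcp_pos: [0.4474, -0.0046, 0.0746]
ee_rot: [[-0.995, 0.001, 0.101], [-0.101, 0.0, -0.995], [-0.001, -1.0, -0.0]]
wrist_force: [1.4, 1.2, -1.5]
gripper_width: 0.231
```

Call:
{"op": "carry_out", "data": {"steps": [[[0,0,0,0,0,0.12],[0,0,0,0,0,0.24],[0,0,0,0,0,0.36],[0,0,0,0,0,0.48],[0,0,0,0,0,0.6],[0,0,0,0,0,0.72],[0,0,0,0,0,0.84],[0,0,0,0,0,0.96],[0,0,0,0,0,1.08],[0,0,0,0,0,1.2],[0,0,0,0,0,1.3],[0,0,0,0,0,1.4],[0,0,0,0,0,1.43],[0,0,0,0,0,1.43],[0,0,0,0,0,1.43],[0,0,0,0,0,1.4],[0,0,0,0,0,1.4]]]}}

```text
time_s: 6.45
tcp_pos: [0.4469, -0.0047, 0.0746]
ee_rot: [[-0.07, -0.0, 0.998], [-0.998, -0.0, -0.07], [0.0, -1.0, -0.0]]
wrist_force: [1.8, -0.5, -0.7]
gripper_width: 0.231
```

```bash
python3 - <<'E'
from h import *
c=cap("wrist","pics/w3.png"); s=sense();print(s["tcp_pos"],s["gripper_width"],s["wrist_force"],s["moment"],s["joints"])
E
```

```text
[ 0.44691212 -0.0047058   0.0745895 ] 0.2287148443045706 [ 0.26007856 -1.37422746  0.67720305] [-0.42764514 -0.26357043 -0.05212616] [ 2.03487993e+01  1.65682285e+01 -3.60140002e+01  6.06491477e-03
 -3.74193916e+01  6.56420973e+01]
```

View pics/w3.png

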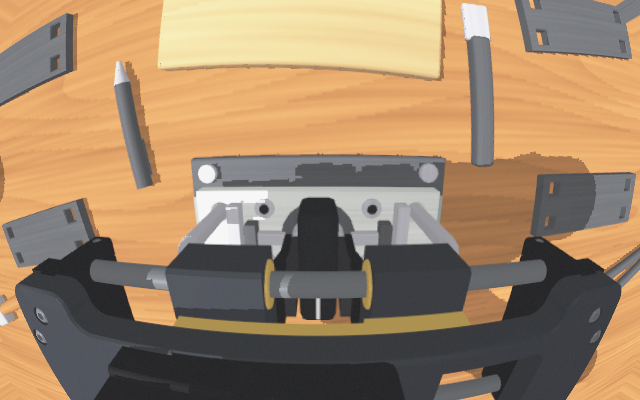

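Call:
{"op": "carry_out", "data": {"steps": [[[0,0,1,0,0,0],[0,0,2.5,0,0,0],[0,0,4.5,0,0,0],[0,0,7,0,0,0],[0,0,9.5,0,0,0],[0,0,11.5,0,0,0],[0,0,11.5,0,0,0],[0,0,11.5,0,0,0],[3,0,11.5,0,0,0],[7,0,11.5,0,0,0],[11,0,11.5,0,0,0],[14,0,11,0,0,0],[15.6,0,9,0,0,0],[15.6,0,6,0,0,0],[15.6,0,4,0,0,0],[15.6,0,4,0,0,0],[15.6,0,4,0,0,0]]]}}

```text
time_s: 8.62
tcp_pos: [0.6032, -0.0047, 0.1146]
ee_rot: [[-0.069, -0.0, 0.998], [-0.998, -0.0, -0.069], [0.0, -1.0, -0.0]]
wrist_force: [1.0, -0.8, -4.8]
gripper_width: 0.229
```

```bash
python3 - <<'E'
from h import *
c=cap("wrist","pics/w4.png"); cap("side","pics/s4.png"); s=sense();print(s["tcp_pos"],s["gripper_width"],s["wrist_force"],s["moment"])
E
```

```text
[ 0.60358657 -0.00457303  0.11551829] 0.2275508080967361 [ 0.31509304 -0.0740986  -5.6963694 ] [-0.02760076 -0.02353582  0.0084739 ]
```

View pics/s4.png

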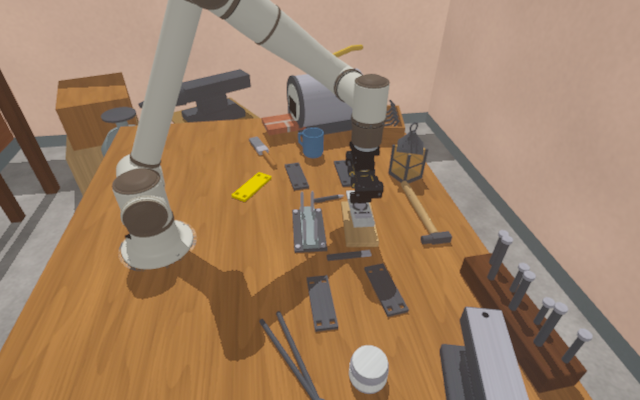

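View pics/w4.png

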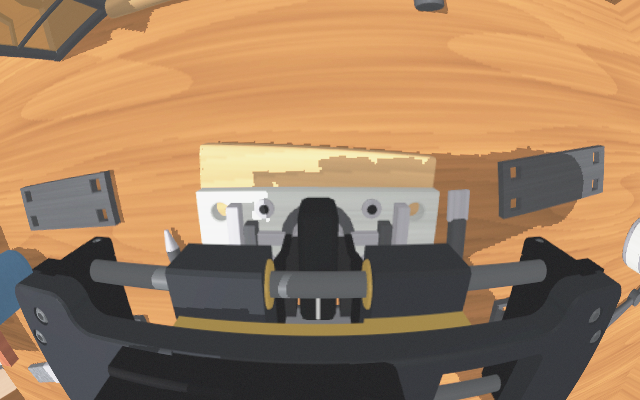

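Call:
{"op": "carry_out", "data": {"steps": [[[0,0,-2,0,0,0],[0,0,-3.5,0,0,0],[0,0,-4.3,0,0,0],[0,0,-4.6,0,0,0],[0,0,-4.65,0,0,0],[0,0,-4.65,0,0,0],[0,0,-4.65,0,0,0]]]}}

```text
time_s: 9.6
tcp_pos: [0.6034, -0.0046, 0.0687]
ee_rot: [[-0.07, 0.001, 0.998], [-0.998, 0.0, -0.07], [-0.0, -1.0, 0.001]]
wrist_force: [-1.1, -0.2, -2.9]
gripper_width: 0.226
```

Call:
{"op": "carry_out", "data": {"steps": [[[0,0,0,0,0,0],[0,0,0,0,0,0],[0,0,0,0,0,0],[0,0,0,0,0,0]]], "fingers": 130}}

```text
time_s: 10.1
tcp_pos: [0.6031, -0.0047, 0.0683]
ee_rot: [[-0.07, 0.001, 0.998], [-0.998, 0.0, -0.07], [-0.0, -1.0, 0.001]]
wrist_force: [-0.6, 0.5, -0.0]
gripper_width: 0.483
```

```bash
python3 - <<'E'
from h import *
c=cap("wrist","pics/w5.png"); s=sense();print(s["tcp_pos"],s["gripper_width"],s["wrist_force"],s["moment"],s["joints"])
E
```

```text
[ 0.60303263 -0.00473805  0.06816918] 0.48332321164645264 [-0.50523048  0.25297041 -0.24635951] [-0.03329538 -0.0204059   0.0357067 ] [ 1.49181880e+01  2.93861523e+01 -1.44611037e+01  6.19466213e-03
 -4.61360573e+01  7.10789414e+01]
```

Call:
{"op": "carry_out", "data": {"steps": [[[0,0,4,0,0,0],[0,0,9,0,0,0],[-2,3,13,0,0,-0.15],[-5,7,15,0,0,-0.3],[-8,12,15.2,0,0,-0.48],[-11,18,15.2,0,0,-0.66],[-14,24,15.2,0,0,-0.84],[-16.4,29.3,15.2,0,0,-1.02],[-16.4,29.3,15.2,0,0,-1.2],[-16.4,29.3,15.2,0,0,-1.391],[-16.4,29.3,15.2,0,0,-1.391],[-16.4,29.3,15.2,0,0,-1.391],[-16.4,29.3,15.2,0,0,-1.391],[-16.4,29.3,15.2,0,0,-1.391]]], "fingers": 0}}

```text
time_s: 11.9
tcp_pos: [0.439, 0.2882, 0.2201]
ee_rot: [[-0.994, 0.0, 0.11], [-0.11, 0.0, -0.994], [-0.0, -1.0, -0.0]]
wrist_force: [-0.1, 0.6, 1.3]
gripper_width: 1.0
```

```bash
cat > meas.py <<'E'
from h import *
import sys
c=cap("wrist",f"pics/{sys.argv[1]}.png"); s=sense();print(s["tcp_pos"],s["gripper_width"],np.degrees(np.arctan2(s["ee_rot"][1,0],s["ee_rot"][0,0])))
def plates(c,z=.010):
    hsv=cv2.cvtColor(c["bgr"],cv2.COLOR_BGR2HSV)
    m=((hsv[:,:,1]<90)&(hsv[:,:,2]<150)).astype(np.uint8)*255
    n,l,st,ce=cv2.connectedComponentsWithStats(m)
    for i in range(1,n):
        if 120<st[i,4]<20000:
            cn=max(cv2.findContours((l==i).astype(np.uint8),cv2.RETR_EXTERNAL,cv2.CHAIN_APPROX_NONE)[0],key=len)
            w=onz(c,cn[:,0,:].astype(float),z)[:,:2]
            rc=cv2.minAreaRect((w*1000).astype(np.float32)); sz=sorted(rc[1])
            if 48<sz[0]<64 and 150<sz[1]<170: 
                a=rc[2] if rc[1][0]<rc[1][1] else rc[2]-90
                print(c["name"],ce[i].round(0),"c mm",np.round(rc[0],1),"size",np.round(sz,1),"width dir",round(a,1))
plates(c); plates(cap("top"))
E
python3 meas.py w6
```

```text
[0.43899805 0.28818629 0.22008984] 1.0008177506107665 -173.694885388167
wrist [176. 160.] c mm [621.7 285.2] size [ 59.7 159.7] width dir 0.4
wrist [316. 177.] c mm [441.7 290.2] size [ 55.9 159.7] width dir 6.7
top [402. 154.] c mm [ 610.4 -261.7] size [ 57.3 160.7] width dir 6.9
top [409. 211.] c mm [ 441.6 -279. ] size [ 56.3 159.9] width dir 0.4
```

View pics/w6.png

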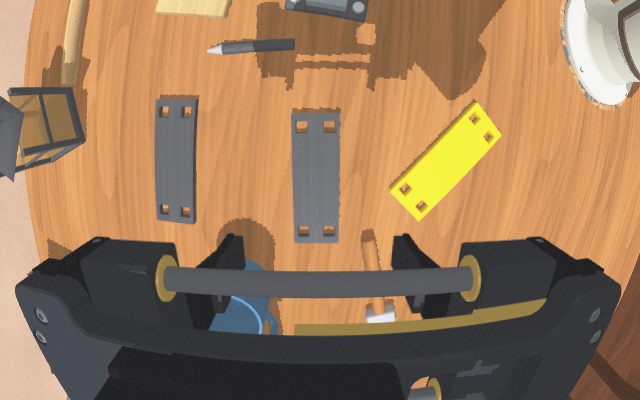

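Call:
{"op": "carry_out", "data": {"steps": [[[0.2,0.2,-5,0,0,0],[0.2,0.2,-10,0,0,0],[0.2,0.2,-14.5,0,0,0],[0.2,0.2,-17.5,0,0,0],[0.2,0.2,-19,0,0,0],[0.2,0.2,-20,0,0,0],[0.2,0.2,-20.4,0,0,0],[0.2,0.2,-20.4,0,0,0],[0.2,0.2,-20.4,0,0,0]]]}}

```text
time_s: 13.12
tcp_pos: [0.4413, 0.2907, 0.0169]
ee_rot: [[-0.994, 0.001, 0.11], [-0.11, 0.001, -0.994], [-0.001, -1.0, -0.001]]
wrist_force: [-0.5, -0.2, -0.3]
gripper_width: 0.999
```

Call:
{"op": "carry_out", "data": {"steps": [[[0,0,0,0,0,0],[0,0,0,0,0,0],[0,0,0,0,0,0],[0,0,0,0,0,0],[0,0,0,0,0,0]]], "fingers": 255}}

```text
time_s: 13.75
tcp_pos: [0.4411, 0.2904, 0.0161]
ee_rot: [[-0.994, 0.0, 0.11], [-0.11, 0.0, -0.994], [-0.0, -1.0, -0.0]]
wrist_force: [0.8, 0.6, 0.1]
gripper_width: 0.635
```

```bash
python3 meas.py w7
```

```text
[0.44107048 0.2904015  0.01610122] 0.6367142242837865 -173.6887585849248
top [220. 149.] c mm [621.4 283.1] size [ 54.7 161. ] width dir 0.5
top [402. 154.] c mm [ 610.4 -261.7] size [ 57.3 160.7] width dir 6.9
top [409. 211.] c mm [ 440.5 -279.6] size [ 56.4 160.2] width dir -0.4
```

View pics/w7.png

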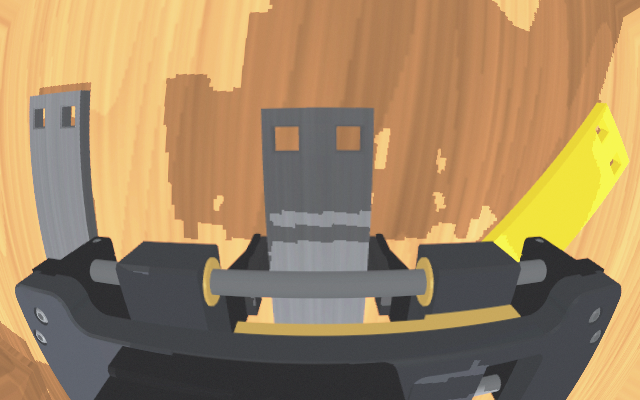

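```bash
cat > held.py <<'E'
# measure plate in grip from the two far holes (dark interior bordered); zt = plate top z. Uses end edge + holes pixel input
from h import *
import sys
c=cap("wrist"); s=sense(); p=s["tcp_pos"]; R=s["ee_rot"]; zt=float(sys.argv[1])
uv=np.array(eval(sys.argv[2]),float)
W=onz(c,uv,zt); d=W-p
x=R[:,0];z=R[:,2]  # jaw, lateral
for w in d: print("jaw",round(w@x*1000,1),"lat",round(w@z*1000,1))
m=d.mean(0); print("mid jaw %.1f lat %.1f -> centre lat offset %.1f"%(m@x*1e3,m@z*1e3,m@z*1e3-64))
v=(W[1]-W[0]);print("sep",np.linalg.norm(v)*1e3,"rel yaw",np.degrees(np.arctan2(v@z,v@x)))
E
python3 held.py 0.010 "[(287,138.5),(348,138)]"
python3 held.py 0.010 "[(261.5,109),(373.5,108)]"
```

```text
jaw -15.6 lat 64.1
jaw 14.7 lat 64.3
mid jaw -0.5 lat 64.2 -> centre lat offset 0.2
sep 30.348182129502906 rel yaw 0.4589539733895931
jaw -28.2 lat 79.2
jaw 27.3 lat 79.7
mid jaw -0.5 lat 79.5 -> centre lat offset 15.5
sep 55.50495049864142 rel yaw 0.49870788934974086
```

Call:
{"op": "carry_out", "data": {"steps": [[[0,0,3,0,0,0],[0,0,8,0,0,0],[0,-2,12,0,0,0],[0.2,-6,14,0,0,-0.05],[0.3,-11,14,0,0,-0.1],[0.4,-16,14,0,0,-0.15],[0.6,-21,14,0,0,-0.176],[0.6,-25,14,0,0,-0.176],[0.6,-28,14,0,0,-0.176],[0.6,-29.5,13,0,0,-0.176],[0.6,-29.5,11.5,0,0,-0.176],[0.6,-29.5,11,0,0,-0.176],[0.6,-29.5,11,0,0,-0.176],[0.6,-29.5,11,0,0,-0.176],[0.6,-29.5,11,0,0,-0.176]]]}}

```text
time_s: 15.82
tcp_pos: [0.4472, -0.0044, 0.1265]
ee_rot: [[-0.998, 0.001, -0.065], [0.065, 0.0, -0.998], [-0.001, -1.0, -0.0]]
wrist_force: [-0.1, -0.4, -5.7]
gripper_width: 0.636
```

```bash
python3 meas.py w8; python3 - <<'E'
from h import *
s=sense();print(s["wrist_force"],s["moment"])
for n,b in (("side",(130,270,250,400)),("wrist",(60,260,200,440))):
    c=cap(n); cv2.imwrite(f"pics/{n}8.png",cv2.resize(c["bgr"][b[0]:b[1],b[2]:b[3]],None,fx=3,fy=3,interpolation=cv2.INTER_CUBIC))
E
```

```text
[ 0.4471384  -0.00444324  0.12642514] 0.6369552460917784 176.24200882282557
top [220. 149.] c mm [621.4 283.1] size [ 54.7 161. ] width dir 0.5
top [402. 154.] c mm [ 610.4 -261.7] size [ 57.3 160.7] width dir 6.9
top [409. 211.] c mm [ 440.5 -279.5] size [ 56.4 160.1] width dir -0.4
[ 0.31137494 -0.13516339 -6.72141825] [ 0.08069846 -0.03580371 -0.00191099]
```

View pics/side8.png

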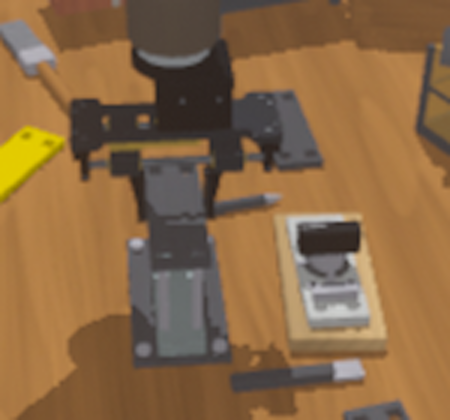

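View pics/wrist8.png

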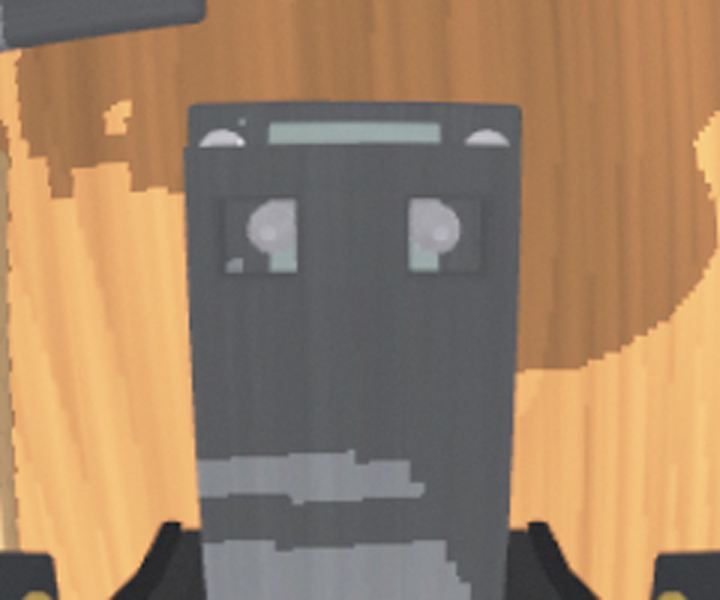

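```bash
python3 - <<'E'
from h import *
c=cap("wrist");s=sense();p=s["tcp_pos"];R=s["ee_rot"]
px=lambda u: np.array(u,float)/3+[200,60]
H=onz(c,px([(260,235),(447,235)]),p[2]-.0061); T=onz(c,px([(270,234),(437,234)]),.102)
for a in (H,T):
    print(a.round(4),"sep",np.linalg.norm(a[1]-a[0]),"jaw/lat of mid",((a.mean(0)-p)@R[:,[0,2]]*1000).round(1))
E
```

```text
[[ 0.4584 -0.0697  0.1201]
 [ 0.4274 -0.0676  0.1201]] sep 0.031021321584564557 jaw/lat of mid [-0.2 64.1]
[[ 0.4584 -0.0684  0.102 ]
 [ 0.4276 -0.0663  0.102 ]] sep 0.030935230824061546 jaw/lat of mid [-0.2 62.8]
```

Call:
{"op": "carry_out", "data": {"steps": [[[0,0.1,-0.5,0,0,0],[0,0.1,-1,0,0,0],[0,0.1,-1.5,0,0,0],[0,0.1,-2,0,0,0],[0,0.1,-2.5,0,0,0],[0,0.1,-2.5,0,0,0]]]}}

```text
time_s: 16.82
tcp_pos: [0.4466, -0.0038, 0.1006]
ee_rot: [[-0.998, -0.001, -0.066], [0.066, -0.0, -0.998], [0.001, -1.0, 0.0]]
wrist_force: [-0.8, -0.6, -7.0]
gripper_width: 0.641
```

```bash
python3 - <<'E'
from h import *
s=sense();print(s["tcp_pos"],s["wrist_force"],s["moment"])
c=cap("wrist"); cv2.imwrite("pics/w9.png",cv2.resize(c["bgr"][60:260,200:440],None,fx=3,fy=3,interpolation=cv2.INTER_CUBIC))
E
```

```text
[ 0.44656711 -0.00383973  0.10055064] [-0.81592236 -0.64624444 -7.02567669] [ 0.07290675 -0.04305447 -0.02320247]
```

View pics/w9.png

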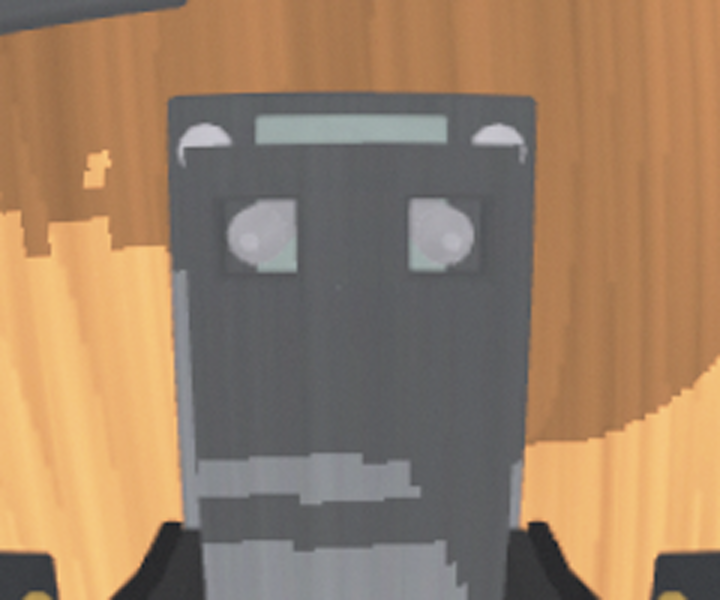

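Call:
{"op": "carry_out", "data": {"steps": [[[0,0,-1,0,0,0],[0,0,-2,0,0,0],[0,0,-3,0,0,0],[0,0,-4,0,0,0],[0,0,-5,0,0,0],[0,0,-5.6,0,0,0],[0,0,-5.9,0,0,0],[0,0,-6,0,0,0],[0,0,-6,0,0,0]]]}}

```text
time_s: 18.0
tcp_pos: [0.4471, -0.0037, 0.0412]
ee_rot: [[-0.998, 0.001, -0.066], [0.066, 0.0, -0.998], [-0.001, -1.0, -0.0]]
wrist_force: [-0.5, 0.7, -7.0]
gripper_width: 0.633
```

```bash
python3 - <<'E'
from h import *
s=sense();print(s["tcp_pos"],s["wrist_force"],s["moment"])
E
```

```text
[ 0.44714558 -0.00366285  0.04124409] [-0.45137589  0.66659903 -7.00439592] [ 0.10380021 -0.07770681 -0.06578629]
```

Call:
{"op": "carry_out", "data": {"steps": [[[0,0,-0.1,0,0,0],[0,0,-0.15,0,0,0],[0,0,-0.15,0,0,0]]]}}

```text
time_s: 18.38
tcp_pos: [0.4472, -0.0036, 0.0401]
ee_rot: [[-0.998, 0.001, -0.066], [0.066, 0.0, -0.998], [-0.001, -1.0, -0.0]]
wrist_force: [-1.2, 0.2, 1.1]
gripper_width: 0.638
```

Call:
{"op": "carry_out", "data": {"steps": [[[0,0,0,0,0,0],[0,0,0,0,0,0],[0,0,0,0,0,0],[0,0,0,0,0,0],[0,0,4,0,0,0],[0,0,9,0,0,0],[0,0,14,0,0,0],[0,0,18,0,0,0],[0,0,18,0,0,0],[0,0,18,0,0,0]]], "fingers": 0}}

```text
time_s: 19.62
tcp_pos: [0.4462, -0.0038, 0.2189]
ee_rot: [[-0.998, -0.001, -0.066], [0.066, 0.0, -0.998], [0.001, -1.0, -0.0]]
wrist_force: [-0.2, 0.0, -0.9]
gripper_width: 0.998
```

```bash
python3 meas.py w10;python3 - <<'E'
from h import *
c=cap("side"); cv2.imwrite("pics/s10.png",cv2.resize(c["bgr"][150:280,260:400],None,fx=4,fy=4,interpolation=cv2.INTER_CUBIC))
E
```

```text
[ 0.4460097  -0.00390682  0.21835321] 0.9961949893057402 176.20161889769184
top [220. 149.] c mm [621.4 283.1] size [ 54.7 161. ] width dir 0.5
top [402. 154.] c mm [ 610.4 -261.7] size [ 57.3 160.7] width dir 6.9
top [409. 211.] c mm [ 440.5 -279.6] size [ 56.4 160.2] width dir -0.4
```

View pics/s10.png

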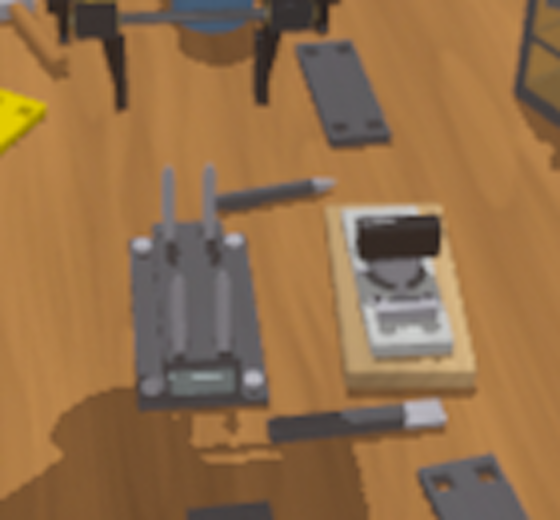

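View pics/w10.png

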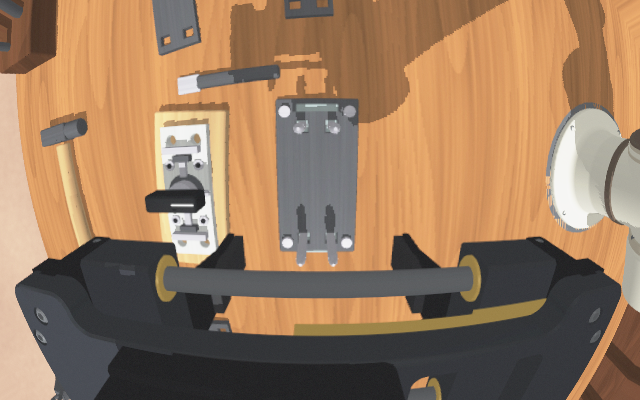

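Call:
{"op": "carry_out", "data": {"steps": [[[-0.1,-4,0,0,0,0.02],[-0.2,-9,0,0,0,0.04],[-0.3,-14,0,0,0,0.059],[-0.4,-19,0,0,0,0.059],[-0.4,-24,0,0,0,0.059],[-0.4,-27.5,0,0,0,0.059],[-0.4,-27.5,0,0,0,0.059],[-0.4,-27.5,0,0,0,0.059],[-0.4,-27.5,0,0,0,0.059],[-0.4,-27.5,0,0,0,0.059]]]}}

```text
time_s: 21.02
tcp_pos: [0.4431, -0.2779, 0.2197]
ee_rot: [[-1.0, 0.0, -0.005], [0.005, -0.0, -1.0], [-0.0, -1.0, 0.0]]
wrist_force: [0.4, 0.4, 0.4]
gripper_width: 1.0
```

```bash
python3 meas.py w11; python3 -c "
from h import *;print(sense()['joints'])"
```

```text
[ 0.44309835 -0.27800181  0.2197558 ] 0.9996642463185693 179.6748582217356
wrist [318. 174.] c mm [ 443.1 -279. ] size [ 55.2 159.1] width dir -0.3
top [220. 149.] c mm [621.4 283.1] size [ 54.7 161. ] width dir 0.5
top [357. 276.] c mm [ 241.4 -120.8] size [ 53.7 166.2] width dir -17.2
[-1.43298833e+01  1.29014453e+01 -1.52513586e+01 -8.22735438e-04
 -6.18271854e+01  1.39960287e+01]
```

View pics/w11.png

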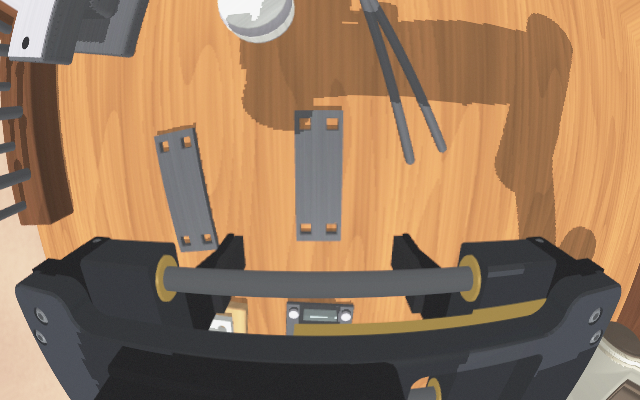

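Call:
{"op": "carry_out", "data": {"steps": [[[0,-0.1,-5,0,0,0],[0,-0.1,-10,0,0,0],[0,-0.1,-14.5,0,0,0],[0,-0.1,-17.5,0,0,0],[0,-0.1,-19,0,0,0],[0,-0.1,-20,0,0,0],[0,-0.1,-20.3,0,0,0],[0,-0.1,-20.3,0,0,0],[0,-0.1,-20.3,0,0,0]]]}}

```text
time_s: 22.25
tcp_pos: [0.4435, -0.2799, 0.0174]
ee_rot: [[-1.0, 0.002, -0.007], [0.007, -0.001, -1.0], [-0.002, -1.0, 0.001]]
wrist_force: [1.0, -1.3, -0.5]
gripper_width: 0.996
```

Call:
{"op": "carry_out", "data": {"steps": [[[0,0,0,0,0,0],[0,0,0,0,0,0],[0,0,0,0,0,0],[0,0,0,0,0,0],[0,0,0,0,0,0]]], "fingers": 255}}

```text
time_s: 22.88
tcp_pos: [0.4428, -0.2797, 0.0166]
ee_rot: [[-1.0, -0.0, -0.007], [0.007, 0.0, -1.0], [0.0, -1.0, -0.0]]
wrist_force: [-0.6, 0.4, 0.7]
gripper_width: 0.636
```

```bash
python3 meas.py w12
```

```text
[ 0.44277631 -0.2796849   0.0165589 ] 0.6395257123948227 179.60106515173482
top [220. 149.] c mm [621.4 283.1] size [ 54.7 161. ] width dir 0.5
top [402. 154.] c mm [ 610.5 -261.9] size [ 57.8 161.1] width dir 6.7
```

View pics/w12.png

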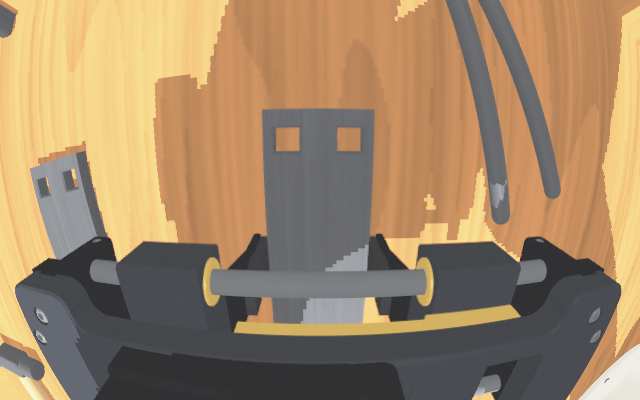

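Call:
{"op": "carry_out", "data": {"steps": [[[0,0,3,0,0,0],[0,0,8,0,0,0],[0,2,12,0,0,0],[0.2,6,14,0,0,-0.02],[0.3,11,14,0,0,-0.04],[0.4,16,14,0,0,-0.059],[0.4,20,14,0,0,-0.059],[0.4,24,14,0,0,-0.059],[0.4,27,13.5,0,0,-0.059],[0.4,27.6,12,0,0,-0.059],[0.4,27.6,11,0,0,-0.059],[0.4,27.6,11,0,0,-0.059],[0.4,27.6,11,0,0,-0.059],[0.4,27.6,11,0,0,-0.059]]]}}

```text
time_s: 24.72
tcp_pos: [0.4472, -0.004, 0.127]
ee_rot: [[-0.998, 0.001, -0.067], [0.067, 0.0, -0.998], [-0.001, -1.0, -0.0]]
wrist_force: [0.1, -0.0, -6.6]
gripper_width: 0.636
```

```bash
cat > ins.py <<'E'
from h import *
import sys
s=sense();print(s["tcp_pos"],s["wrist_force"].round(1),s["moment"].round(2),np.degrees(np.arctan2(s["ee_rot"][1,0],s["ee_rot"][0,0])))
c=cap("wrist"); cv2.imwrite(f"pics/{sys.argv[1]}.png",cv2.resize(c["bgr"][60:260,200:440],None,fx=3,fy=3,interpolation=cv2.INTER_CUBIC))
E
python3 ins.py w13
```

```text
[ 0.44722047 -0.00400828  0.12695186] [ 0.1 -0.  -6.6] [ 0.04 -0.05 -0.02] 176.17128597111903
```

View pics/w13.png

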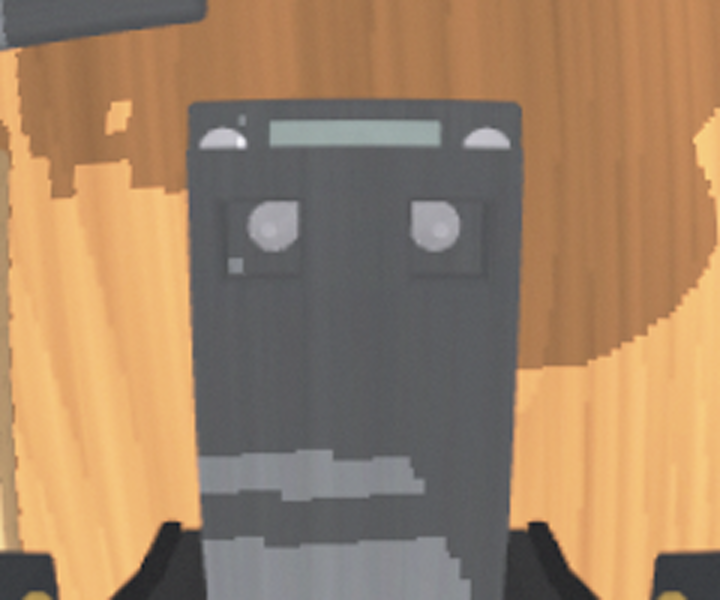

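Call:
{"op": "carry_out", "data": {"steps": [[[0,0,-0.6,0,0,0],[0,0,-1.2,0,0,0],[0,0,-1.8,0,0,0],[0,0,-2.5,0,0,0],[0,0,-3.5,0,0,0],[0,0,-4.5,0,0,0],[0,0,-5.5,0,0,0],[0,0,-6.5,0,0,0],[0,0,-7.2,0,0,0],[0,0,-7.5,0,0,0],[0,0,-7.6,0,0,0],[0,0,-7.6,0,0,0]]]}}

```text
time_s: 26.28
tcp_pos: [0.4472, -0.0036, 0.0508]
ee_rot: [[-0.998, 0.001, -0.066], [0.066, 0.0, -0.998], [-0.001, -1.0, -0.0]]
wrist_force: [-0.0, -0.3, -6.4]
gripper_width: 0.645
```

```bash
python3 ins.py w14
```

```text
[ 0.44715892 -0.00364985  0.05077568] [-0.  -0.3 -6.4] [ 0.14 -0.02  0.06] 176.2246543749806
```

View pics/w14.png

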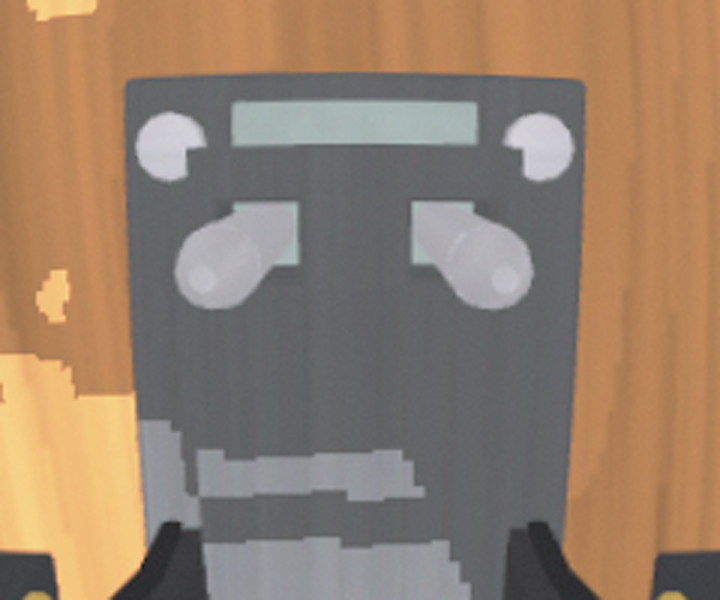

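Call:
{"op": "carry_out", "data": {"steps": [[[0,0,-0.05,0,0,0],[0,0,-0.1,0,0,0],[0,0,-0.1,0,0,0]]]}}

```text
time_s: 26.7
tcp_pos: [0.4472, -0.0036, 0.0505]
ee_rot: [[-0.998, 0.001, -0.065], [0.065, 0.0, -0.998], [-0.001, -1.0, -0.0]]
wrist_force: [-1.9, 1.2, 4.5]
gripper_width: 0.64
```

Call:
{"op": "carry_out", "data": {"steps": [[[0,0,0,0,0,0],[0,0,0,0,0,0],[0,0,0,0,0,0],[0,0,0,0,0,0],[0,0,4,0,0,0],[0,0,9,0,0,0],[0,0,14,0,0,0],[0,0,17,0,0,0],[0,0,17,0,0,0],[0,0,17,0,0,0]]], "fingers": 0}}

```text
time_s: 27.95
tcp_pos: [0.4462, -0.0038, 0.2187]
ee_rot: [[-0.998, -0.002, -0.066], [0.066, -0.0, -0.998], [0.002, -1.0, 0.0]]
wrist_force: [-0.4, 0.5, -0.1]
gripper_width: 1.0
```

```bash
python3 meas.py w15;python3 - <<'E'
from h import *
c=cap("side"); cv2.imwrite("pics/s15.png",cv2.resize(c["bgr"][150:280,260:400],None,fx=4,fy=4,interpolation=cv2.INTER_CUBIC))
E
```

```text
[ 0.44602032 -0.00391225  0.21826361] 0.9949378211840739 176.20362689938509
top [220. 149.] c mm [621.4 283.1] size [ 54.7 161. ] width dir 0.5
top [402. 154.] c mm [ 610.4 -261.9] size [ 57.3 161.1] width dir 6.9
```

View pics/s15.png

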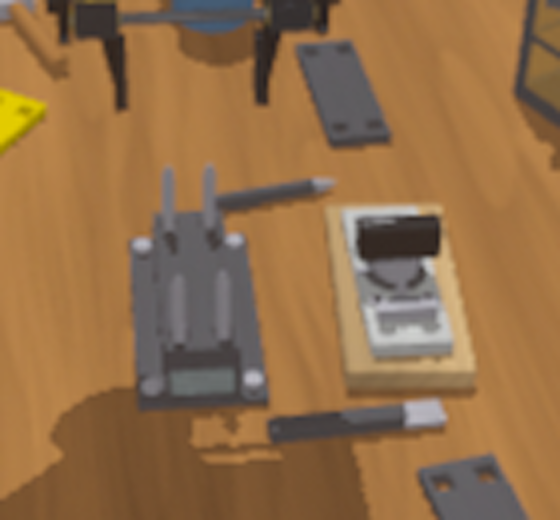

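Call:
{"op": "carry_out", "data": {"steps": [[[2,-3,0,0,0,0.05],[5,-7,0,0,0,0.1],[8,-12,0,0,0,0.15],[11,-17,0,0,0,0.185],[14,-22,0,0,0,0.185],[16.5,-25.7,0,0,0,0.185],[16.5,-25.7,0,0,0,0.185],[16.5,-25.7,0,0,0,0.185],[16.5,-25.7,0,0,0,0.185],[16.5,-25.7,0,0,0,0.185]]]}}

```text
time_s: 29.35
tcp_pos: [0.6117, -0.2597, 0.2202]
ee_rot: [[-0.993, 0.001, 0.12], [-0.12, -0.0, -0.993], [-0.001, -1.0, 0.0]]
wrist_force: [-0.4, -0.8, 0.2]
gripper_width: 0.999
```

```bash
python3 meas.py w16
```

```text
[ 0.61178623 -0.25985378  0.22017707] 1.0048116230573787 -173.11482890790805
wrist [317. 173.] c mm [ 614.  -261.8] size [ 56.4 159.2] width dir 6.9
top [220. 149.] c mm [621.4 283.1] size [ 54.7 161. ] width dir 0.5
```

View pics/w16.png

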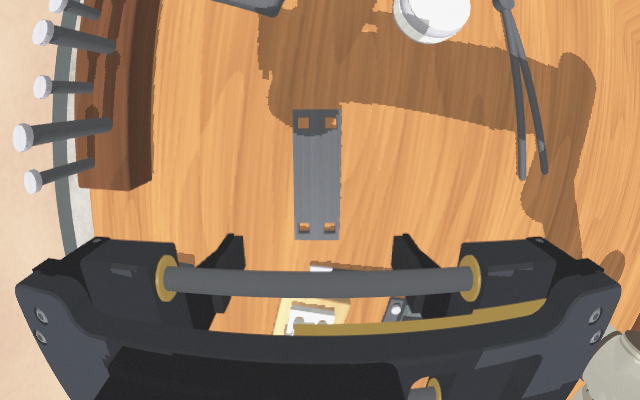

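Call:
{"op": "carry_out", "data": {"steps": [[[0.15,-0.15,-5,0,0,0],[0.15,-0.15,-10,0,0,0],[0.15,-0.15,-14.5,0,0,0],[0.15,-0.15,-17.5,0,0,0],[0.15,-0.15,-19,0,0,0],[0.15,-0.15,-20,0,0,0],[0.15,-0.15,-20.35,0,0,0],[0.15,-0.15,-20.35,0,0,0],[0.15,-0.15,-20.35,0,0,0]]]}}

```text
time_s: 30.58
tcp_pos: [0.614, -0.2624, 0.0171]
ee_rot: [[-0.993, 0.002, 0.119], [-0.119, -0.0, -0.993], [-0.002, -1.0, 0.001]]
wrist_force: [0.3, 0.7, -0.0]
gripper_width: 0.995
```

Call:
{"op": "carry_out", "data": {"steps": [[[0,0,0,0,0,0],[0,0,0,0,0,0],[0,0,0,0,0,0],[0,0,0,0,0,0],[0,0,0,0,0,0]]], "fingers": 255}}

```text
time_s: 31.2
tcp_pos: [0.6135, -0.2622, 0.0161]
ee_rot: [[-0.993, 0.0, 0.119], [-0.119, -0.0, -0.993], [-0.0, -1.0, 0.0]]
wrist_force: [-0.2, -0.4, -0.4]
gripper_width: 0.636
```

```bash
python3 meas.py w17; python3 ins.py w17c
```

```text
[ 0.61357195 -0.26221506  0.01608249] 0.6382912255853644 -173.1775337386617
top [220. 149.] c mm [621.4 283.1] size [ 54.7 161. ] width dir 0.5
[ 0.61355618 -0.26222757  0.01603997] [ 0.4 -0.3  0. ] [ 0.03 -0.2  -0.01] -173.1788268496363
```

View pics/w17c.png

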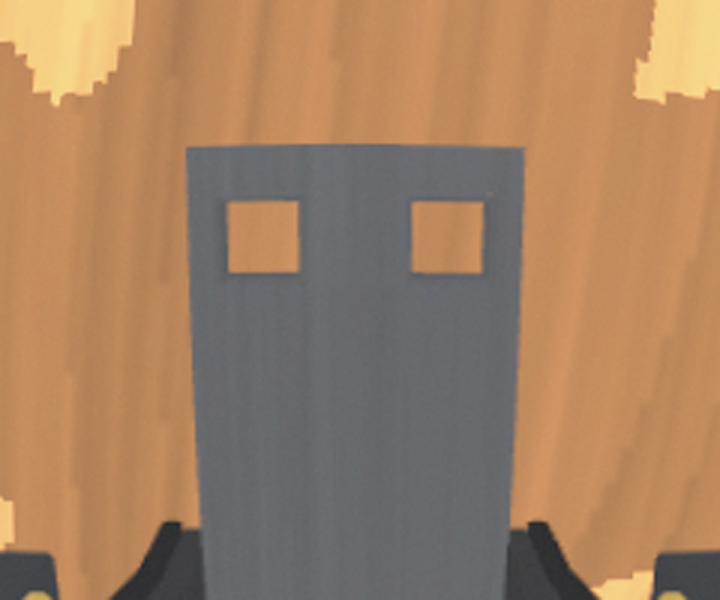

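Call:
{"op": "carry_out", "data": {"steps": [[[0,0,3,0,0,0],[0,0,8,0,0,0],[-1,2,12,0,0,-0.02],[-4,6,14,0,0,-0.06],[-7,11,14,0,0,-0.1],[-10,15,14,0,0,-0.15],[-13,19.5,14,0,0,-0.185],[-15.5,23.5,14,0,0,-0.185],[-16.6,25.85,13,0,0,-0.185],[-16.6,25.85,11.5,0,0,-0.185],[-16.6,25.85,11.1,0,0,-0.185],[-16.6,25.85,11.1,0,0,-0.185],[-16.6,25.85,11.1,0,0,-0.185],[-16.6,25.85,11.1,0,0,-0.185]]]}}

```text
time_s: 33.1
tcp_pos: [0.4477, -0.0039, 0.1273]
ee_rot: [[-0.998, 0.001, -0.067], [0.067, 0.0, -0.998], [-0.001, -1.0, -0.0]]
wrist_force: [0.6, 0.2, -8.0]
gripper_width: 0.638
```

```bash
python3 ins.py w18
```

```text
[ 0.44768564 -0.00390728  0.12733935] [ 0.6  0.2 -8. ] [ 0.12 -0.06  0.01] 176.17673114106796
```

View pics/w18.png

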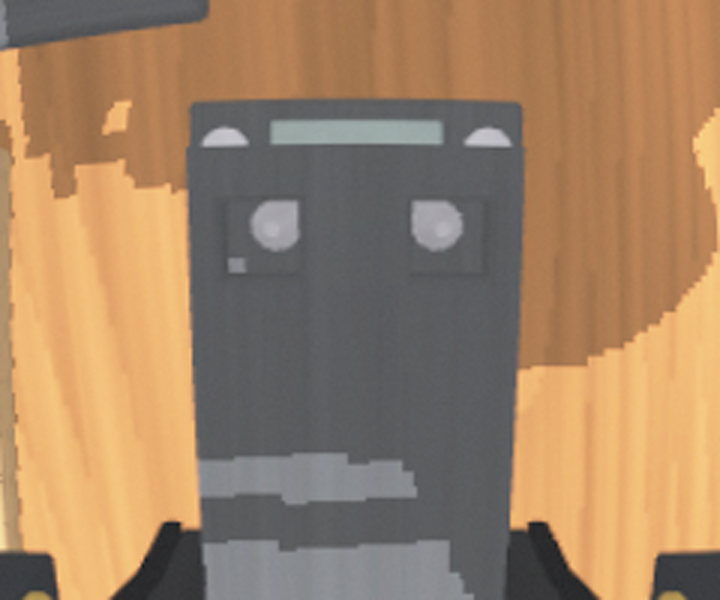

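Call:
{"op": "carry_out", "data": {"steps": [[[-0.03,0,-0.6,0,0,0],[-0.03,0,-1.2,0,0,0],[-0.03,0,-1.8,0,0,0],[-0.03,0,-2.5,0,0,0],[-0.03,0,-3.5,0,0,0],[-0.03,0,-4.5,0,0,0],[-0.03,0,-5.5,0,0,0],[-0.03,0,-6.2,0,0,0],[-0.03,0,-6.6,0,0,0],[-0.03,0,-6.65,0,0,0],[-0.03,0,-6.65,0,0,0]]]}}

```text
time_s: 34.52
tcp_pos: [0.4474, -0.0036, 0.0608]
ee_rot: [[-0.998, 0.001, -0.066], [0.066, 0.0, -0.998], [-0.001, -1.0, -0.0]]
wrist_force: [0.9, 0.2, -6.8]
gripper_width: 0.637
```

```bash
python3 ins.py w19
```

```text
[ 0.44740517 -0.00363414  0.06079154] [ 0.9  0.2 -6.8] [ 0.1  -0.06  0.03] 176.22572205370167
```

Call:
{"op": "carry_out", "data": {"steps": [[[0,0,-0.05,0,0,0],[0,0,-0.1,0,0,0],[0,0,-0.12,0,0,0],[0,0,-0.12,0,0,0]]]}}

```text
time_s: 35.08
tcp_pos: [0.4473, -0.0036, 0.06]
ee_rot: [[-0.998, 0.001, -0.066], [0.066, 0.0, -0.998], [-0.001, -1.0, -0.0]]
wrist_force: [-2.1, 1.2, 3.2]
gripper_width: 0.637
```

Call:
{"op": "carry_out", "data": {"steps": [[[0,0,0,0,0,0],[0,0,0,0,0,0],[0,0,0,0,0,0],[0,0,0,0,0,0],[0,0,4,0,0,0],[0,0,9,0,0,0],[0,0,13,0,0,0],[0,0,16,0,0,0],[0,0,16,0,0,0],[0,0,16,0,0,0]]], "fingers": 0}}

```text
time_s: 36.33
tcp_pos: [0.4464, -0.0038, 0.2186]
ee_rot: [[-0.998, -0.001, -0.066], [0.066, 0.0, -0.998], [0.001, -1.0, 0.0]]
wrist_force: [-0.7, -0.3, -0.8]
gripper_width: 1.002
```

```bash
python3 meas.py w20;python3 - <<'E'
from h import *
c=cap("side"); cv2.imwrite("pics/s20.png",cv2.resize(c["bgr"][150:280,260:400],None,fx=4,fy=4,interpolation=cv2.INTER_CUBIC))
E
```

```text
[ 0.44628284 -0.00389458  0.21816695] 1.005189885760731 176.2016823091525
top [226. 134.] c mm [667.3 265.4] size [ 55.1 159.4] width dir 0.5
```

View pics/s20.png

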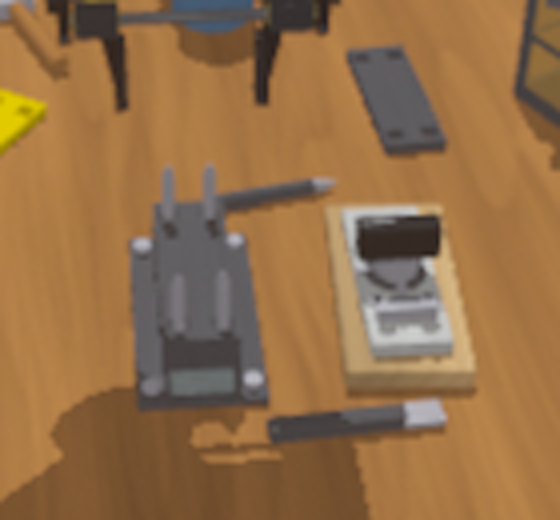

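Call:
{"op": "carry_out", "data": {"steps": [[[3,4,0,0,0,0.02],[7,9,0,0,0,0.04],[11,13.5,0,0,0,0.06],[15,18,0,0,0,0.075],[19,23,0,0,0,0.075],[22.2,27,0,0,0,0.075],[22.2,27,0,0,0,0.075],[22.2,27,0,0,0,0.075],[22.2,27,0,0,0,0.075],[22.2,27,0,0,0,0.075],[22.2,27,0,0,0,0.075]]]}}

```text
time_s: 37.85
tcp_pos: [0.6689, 0.2657, 0.2202]
ee_rot: [[-1.0, 0.001, 0.008], [-0.008, 0.001, -1.0], [-0.001, -1.0, -0.001]]
wrist_force: [-0.1, 1.0, -0.4]
gripper_width: 0.997
```

```bash
python3 meas.py w21
```

```text
[0.66897507 0.26584736 0.22001729] 0.9991310005116323 -179.5082325250595
wrist [317. 177.] c mm [670. 268.] size [ 55.3 158.8] width dir 0.3
```

View pics/w21.png

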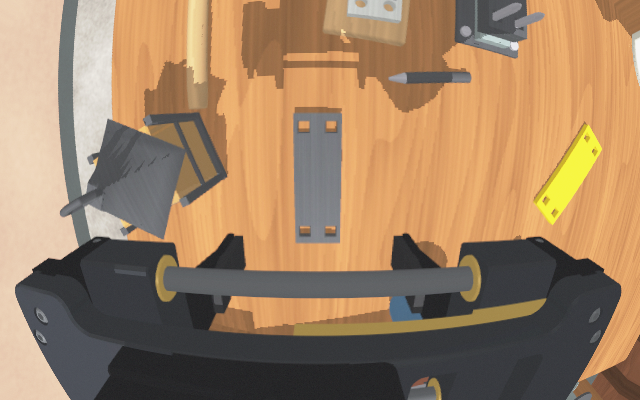

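```bash
python3 - <<'E'
from h import *
c=cap("wrist")
print(onz(c,[(227,175),(220,170),(186,202)],0.0).round(3),onz(c,[(227,175),(190,150)],0.02).round(3))
t=cap("top","pics/t21.png");cv2.imwrite("pics/t21c.png",cv2.resize(t["bgr"][30:180,170:320],None,fx=4,fy=4,interpolation=cv2.INTER_CUBIC))
E
```

```text
[[0.783 0.264 0.   ]
 [0.791 0.257 0.   ]
 [0.843 0.299 0.   ]] [[0.776 0.26  0.02 ]
 [0.822 0.229 0.02 ]]
```

View pics/t21c.png

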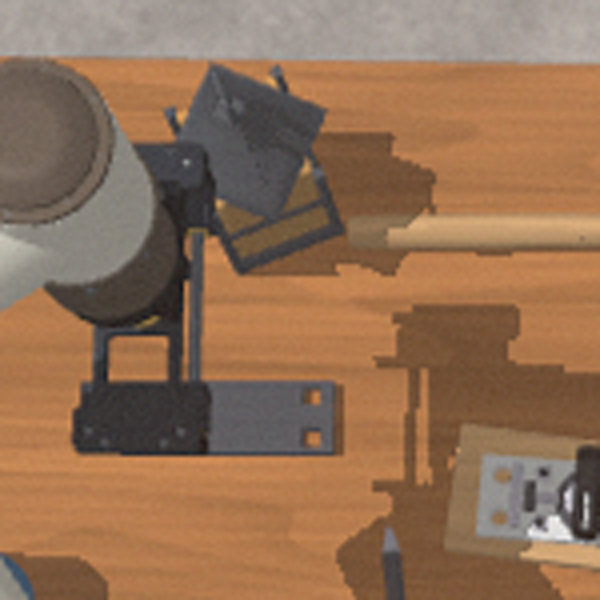

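```bash
python3 - <<'E'
from h import *
c=cap("wrist");t=cap("top")
T=lambda u:np.array(u)/4+[170,30]
for a in [(108,120),(187,150),(165,238)]:
  for b in [(212,65),(327,110),(272,218)]:
    P=tri([c,t],[a,T(b)]); e=[np.linalg.norm(proj(k,P)[0]-q).round(1) for k,q in((c,a),(t,T(b)))]
    print(a,b,P.round(3),e)
E
```

```text
(108, 120) (212, 65) [0.843 0.216 0.185] [np.float64(51.1), np.float64(14.9)]
(108, 120) (327, 110) [0.862 0.182 0.123] [np.float64(2.8), np.float64(0.9)]
(108, 120) (272, 218) [0.719 0.188 0.305] [np.float64(1.2), np.float64(0.1)]
(187, 150) (212, 65) [0.789 0.222 0.231] [np.float64(95.4), np.float64(22.5)]
(187, 150) (327, 110) [ 1.553  0.409 -1.6  ] [np.float64(0.2), np.float64(0.2)]
(187, 150) (272, 218) [0.787 0.219 0.106] [np.float64(0.3), np.float64(0.1)]
(165, 238) (212, 65) [0.854 0.282 0.122] [np.float64(41.6), np.float64(15.2)]
(165, 238) (327, 110) [0.713 0.169 0.375] [np.float64(455.6), np.float64(21.6)]
(165, 238) (272, 218) [0.692 0.189 0.35 ] [np.float64(168.3), np.float64(6.1)]
```

Call:
{"op": "carry_out", "data": {"steps": [[[0,0.15,-5,0,0,0],[0,0.15,-10,0,0,0],[0,0.15,-14.5,0,0,0],[0,0.15,-17.5,0,0,0],[0,0.15,-19,0,0,0],[0,0.15,-20,0,0,0],[0,0.15,-20.35,0,0,0],[0,0.15,-20.35,0,0,0],[0,0.15,-20.35,0,0,0]]]}}

```text
time_s: 39.28
tcp_pos: [0.6697, 0.2681, 0.017]
ee_rot: [[-1.0, 0.002, 0.009], [-0.009, 0.001, -1.0], [-0.002, -1.0, -0.001]]
wrist_force: [0.6, 0.7, -0.2]
gripper_width: 1.001
```

Call:
{"op": "carry_out", "data": {"steps": [[[0,0,0,0,0,0],[0,0,0,0,0,0],[0,0,0,0,0,0],[0,0,0,0,0,0],[0,0,0,0,0,0]]], "fingers": 255}}

```text
time_s: 39.9
tcp_pos: [0.6694, 0.2678, 0.0159]
ee_rot: [[-1.0, 0.0, 0.009], [-0.009, 0.0, -1.0], [-0.0, -1.0, -0.0]]
wrist_force: [1.2, -1.0, -0.1]
gripper_width: 0.637
```

```bash
python3 ins.py w22c
```

```text
[0.66935677 0.26781653 0.0158576 ] [ 1.2 -1.  -0.1] [ 0.09 -0.25 -0.  ] -179.4793911497187
```

View pics/w22c.png

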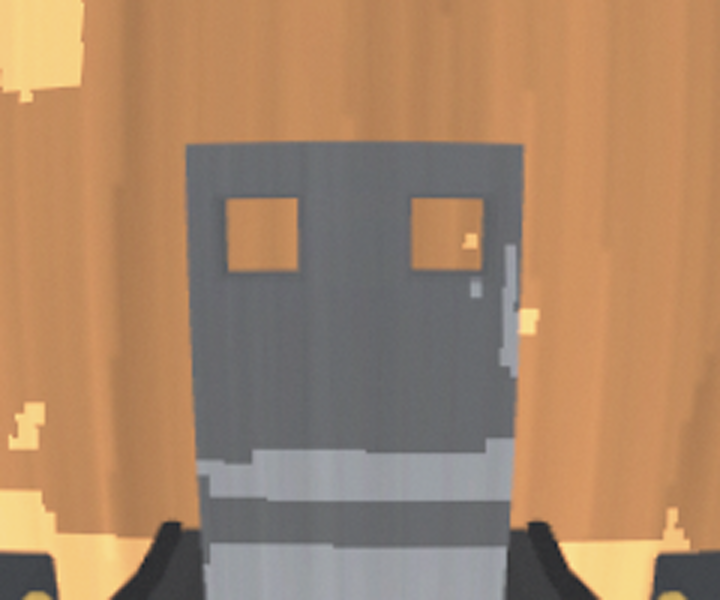

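Call:
{"op": "carry_out", "data": {"steps": [[[0,0,3,0,0,0],[0,0,8,0,0,0],[-1,-1,12,0,0,0],[-4,-5,14,0,0,-0.02],[-8,-10,14,0,0,-0.04],[-12,-15,14,0,0,-0.06],[-16,-20,14,0,0,-0.075],[-20,-24.5,14,0,0,-0.075],[-22.2,-27.1,14,0,0,-0.075],[-22.2,-27.1,12.5,0,0,-0.075],[-22.2,-27.1,11.1,0,0,-0.075],[-22.2,-27.1,11.1,0,0,-0.075],[-22.2,-27.1,11.1,0,0,-0.075],[-22.2,-27.1,11.1,0,0,-0.075],[-22.2,-27.1,11.1,0,0,-0.075]]]}}

```text
time_s: 41.82
tcp_pos: [0.4473, -0.0031, 0.1271]
ee_rot: [[-0.998, 0.001, -0.066], [0.066, 0.0, -0.998], [-0.001, -1.0, -0.0]]
wrist_force: [-0.0, 0.8, -5.6]
gripper_width: 0.637
```

```bash
python3 ins.py w23
```

```text
[ 0.44725589 -0.00306355  0.12714491] [-0.   0.8 -5.6] [ 0.06 -0.02 -0.  ] 176.22394392179126
```

View pics/w23.png

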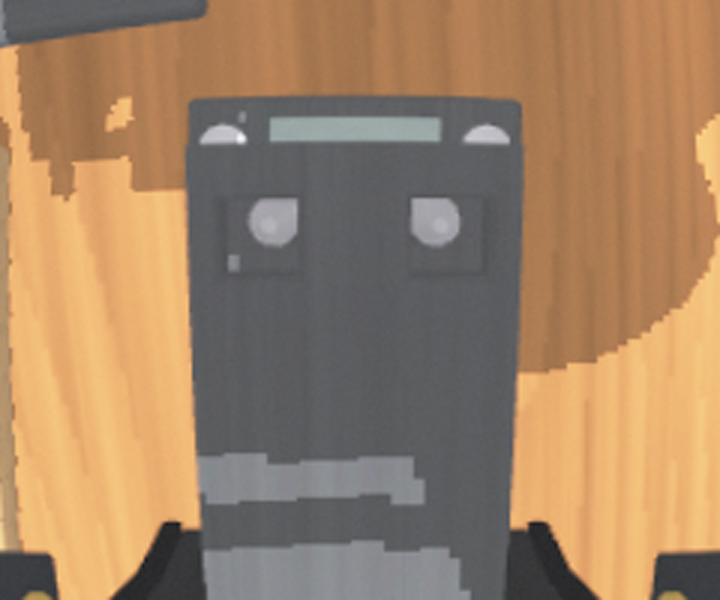

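Call:
{"op": "carry_out", "data": {"steps": [[[0,-0.05,-0.6,0,0,0],[0,-0.05,-1.2,0,0,0],[0,-0.05,-1.8,0,0,0],[0,-0.05,-2.5,0,0,0],[0,-0.05,-3.5,0,0,0],[0,-0.05,-4.5,0,0,0],[0,-0.05,-5.2,0,0,0],[0,-0.05,-5.6,0,0,0],[0,-0.05,-5.65,0,0,0],[0,-0.05,-5.7,0,0,0],[0,-0.05,-5.7,0,0,0]]]}}

```text
time_s: 43.25
tcp_pos: [0.4473, -0.0037, 0.0701]
ee_rot: [[-0.998, 0.001, -0.066], [0.066, 0.0, -0.998], [-0.001, -1.0, -0.0]]
wrist_force: [-1.2, 0.0, -6.3]
gripper_width: 0.638
```

```bash
python3 ins.py w24
```

```text
[ 0.44729523 -0.00365825  0.07008738] [-1.2  0.  -6.3] [ 0.04 -0.02  0.  ] 176.22173299268923
```

Call:
{"op": "carry_out", "data": {"steps": [[[0,0,-0.05,0,0,0],[0,0,-0.1,0,0,0],[0,0,-0.1,0,0,0]]]}}

```text
time_s: 43.68
tcp_pos: [0.4473, -0.0036, 0.0697]
ee_rot: [[-0.998, 0.001, -0.066], [0.066, -0.0, -0.998], [-0.001, -1.0, -0.0]]
wrist_force: [-3.8, 1.3, 6.0]
gripper_width: 0.64
```

Call:
{"op": "carry_out", "data": {"steps": [[[0,0,0,0,0,0],[0,0,0,0,0,0],[0,0,0,0,0,0],[0,0,0,0,0,0],[0,0,4,0,0,0],[0,0,9,0,0,0],[0,0,12,0,0,0],[0,0,15,0,0,0],[0,0,15,0,0,0],[0,0,15,0,0,0]]], "fingers": 0}}

```text
time_s: 44.92
tcp_pos: [0.4465, -0.0038, 0.2181]
ee_rot: [[-0.998, -0.001, -0.066], [0.066, 0.0, -0.998], [0.001, -1.0, 0.0]]
wrist_force: [0.5, -0.6, -0.8]
gripper_width: 0.999
```

```bash
python3 meas.py w25;python3 - <<'E'
from h import *
c=cap("side","pics/s25f.png"); cv2.imwrite("pics/s25.png",cv2.resize(c["bgr"][150:280,260:400],None,fx=4,fy=4,interpolation=cv2.INTER_CUBIC))
E
```

```text
[ 0.44634275 -0.00387752  0.21772801] 0.9982337496610642 176.19909032852846
```

View pics/s25.png

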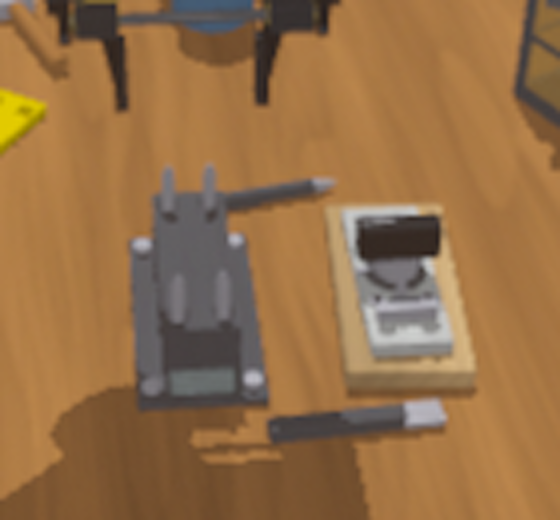

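View pics/w25.png

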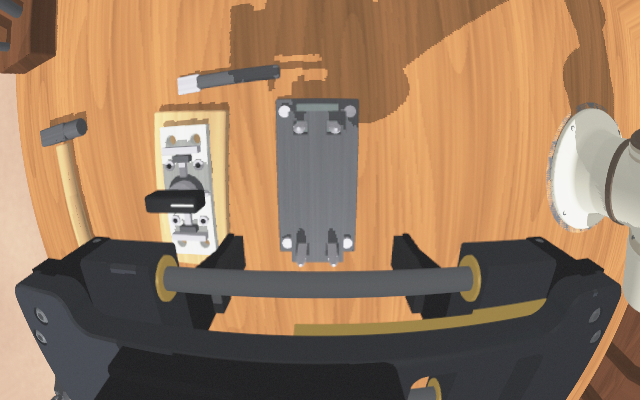

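Call:
{"op": "carry_out", "data": {"steps": [[[2,0,0,0,0,0.17],[4,0,0,0,0,0.35],[6,0,0,0,0,0.52],[8,0,0,0,0,0.7],[10,0,0,0,0,0.87],[12,0,0,0,0,1.05],[14,-0.1,0,0,0,1.22],[15.65,-0.1,0,0,0,1.4],[15.65,-0.1,0,0,0,1.567],[15.65,-0.1,0,0,0,1.567],[15.65,-0.1,-3,0,0,1.567],[15.65,-0.1,-6,0,0,1.567],[15.65,-0.1,-7,0,0,1.567],[15.65,-0.1,-7,0,0,1.567],[15.65,-0.1,-7,0,0,1.567]]], "fingers": 130}}

```text
time_s: 46.95
tcp_pos: [0.6045, -0.0046, 0.1502]
ee_rot: [[-0.07, 0.003, 0.998], [-0.998, 0.0, -0.07], [-0.0, -1.0, 0.002]]
wrist_force: [-0.7, -0.4, 0.1]
gripper_width: 0.495
```

```bash
python3 meas.py w26
```

```text
[ 0.60445559 -0.00461171  0.15027668] 0.4915630595029182 -94.01369387480989
```

View pics/w26.png

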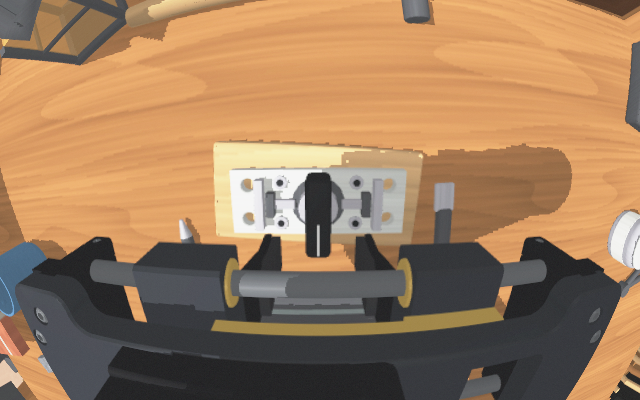

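Call:
{"op": "carry_out", "data": {"steps": [[[-0.1,0,-3,0,0,0],[-0.1,0,-5.5,0,0,0],[-0.1,0,-7.2,0,0,0],[-0.1,0,-8,0,0,0],[-0.1,0,-8.2,0,0,0],[-0.1,0,-8.2,0,0,0],[-0.1,0,-8.2,0,0,0]]]}}

```text
time_s: 47.92
tcp_pos: [0.6031, -0.0046, 0.0677]
ee_rot: [[-0.07, 0.002, 0.998], [-0.998, 0.0, -0.07], [-0.0, -1.0, 0.002]]
wrist_force: [-0.3, 0.4, 0.3]
gripper_width: 0.493
```

Call:
{"op": "carry_out", "data": {"steps": [[[0,0,0,0,0,0],[0,0,0,0,0,0],[0,0,0,0,0,0],[0,0,0,0,0,0],[0,0,0,0,0,0]]], "fingers": 255}}

```text
time_s: 48.55
tcp_pos: [0.6026, -0.0046, 0.0669]
ee_rot: [[-0.07, 0.0, 0.998], [-0.998, 0.0, -0.07], [-0.0, -1.0, 0.0]]
wrist_force: [0.4, 0.4, 0.2]
gripper_width: 0.227
```

```bash
python3 ins.py w27
```

```text
[ 0.6026436  -0.00463132  0.06692359] [0.4 0.4 0.2] [ 0.18  0.1  -0.01] -93.99114430647029
```

View pics/w27.png

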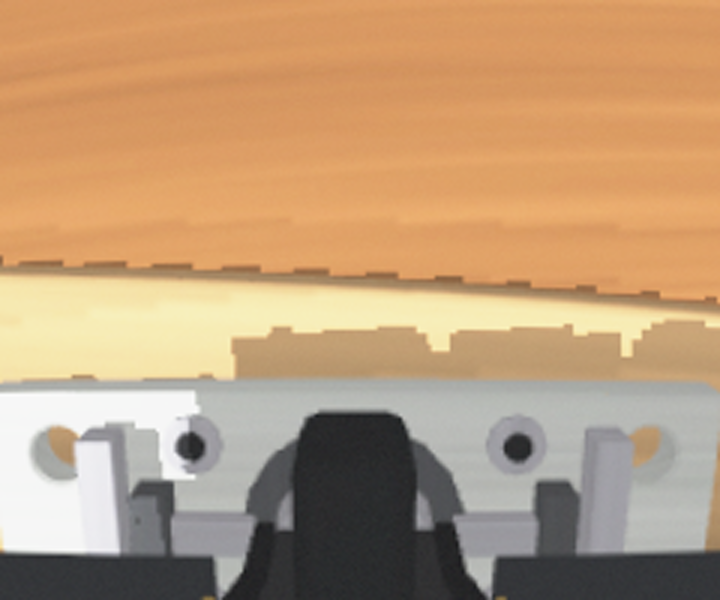

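```bash
python3 - <<'E'
from h import *
c=cap("wrist");s=sense();p=s["tcp_pos"];R=s["ee_rot"]
b=c["bgr"][185:245,195:435];cv2.imwrite("pics/w27d.png",cv2.resize(b,None,fx=3.3,fy=3.3,interpolation=cv2.INTER_CUBIC))
px=lambda u: np.array(u,float)/3+[200,60]
H=onz(c,px([(60,453),(651,452)]),.030)-p
print((H@R[:,[0,2]]*1000).round(1))
E
```

```text
[[-64.6  17.1]
 [ 63.5  17.4]]
```

View pics/w27d.png

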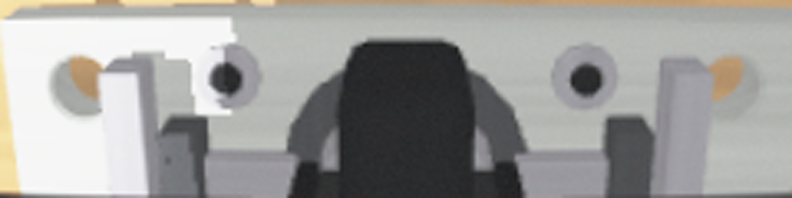

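Call:
{"op": "carry_out", "data": {"steps": [[[0,0,2,0,0,0],[0,0,5,0,0,0],[0,0,9,0,0,0],[-2,0,11,0,0,0],[-6,0,11,0,0,0],[-10,0,11,0,0,0],[-13,0.1,11,0,0,0],[-15.7,0.1,11,0,0,0],[-15.7,0.1,10,0,0,0],[-15.7,0.1,9.2,0,0,0],[-15.7,0.1,9.2,0,0,0],[-15.7,0.1,9.2,0,0,0],[-15.7,0.1,9.2,0,0,0]]]}}

```text
time_s: 50.28
tcp_pos: [0.4461, -0.0037, 0.1589]
ee_rot: [[-0.07, 0.0, 0.998], [-0.998, 0.0, -0.07], [-0.0, -1.0, 0.0]]
wrist_force: [0.3, -0.7, -5.8]
gripper_width: 0.225
```

```bash
python3 ins.py w28; python3 - <<'E'
from h import *
c=cap("wrist");b=c["bgr"][160:250,195:435];cv2.imwrite("pics/w28d.png",cv2.resize(b,None,fx=3.3,fy=3.3,interpolation=cv2.INTER_CUBIC))
c=cap("side"); cv2.imwrite("pics/s28.png",cv2.resize(c["bgr"][150:280,260:400],None,fx=4,fy=4,interpolation=cv2.INTER_CUBIC))
E
```

```text
[ 0.44606422 -0.00365644  0.1589178 ] [ 0.3 -0.7 -5.8] [-0.03  0.   -0.05] -94.00814965454539
```

View pics/w28d.png

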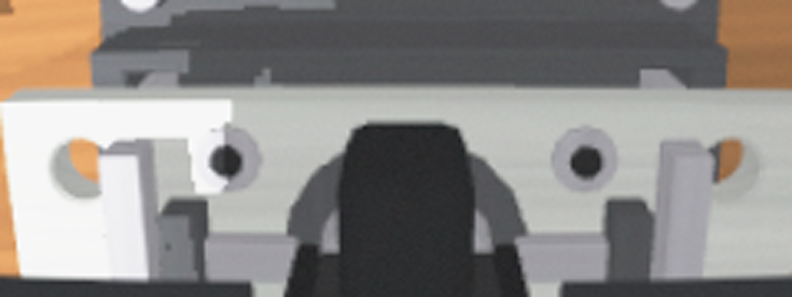

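View pics/s28.png

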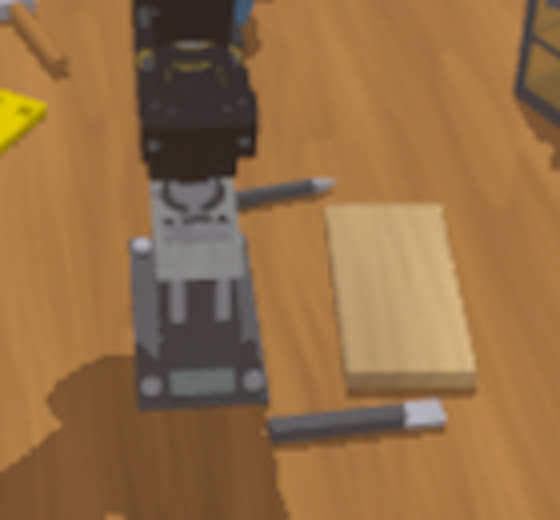

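Call:
{"op": "carry_out", "data": {"steps": [[[0,0,-0.3,0,0,0],[0,0,-0.6,0,0,0],[0,0,-0.9,0,0,0],[0,0,-1.2,0,0,0],[0,0,-1.4,0,0,0],[0,0,-1.4,0,0,0]]]}}

```text
time_s: 51.18
tcp_pos: [0.4455, -0.0037, 0.1447]
ee_rot: [[-0.07, -0.0, 0.998], [-0.998, -0.0, -0.07], [0.0, -1.0, -0.0]]
wrist_force: [-0.1, -0.0, -6.7]
gripper_width: 0.225
```

```bash
python3 ins.py w29; python3 - <<'E'
from h import *
c=cap("wrist");b=c["bgr"][160:250,195:435];cv2.imwrite("pics/w29d.png",cv2.resize(b,None,fx=3.3,fy=3.3,interpolation=cv2.INTER_CUBIC))
E
```

```text
[ 0.44550886 -0.00374441  0.14466121] [-0.1 -0.  -6.7] [-0.04 -0.03 -0.07] -93.99920439206149
```

View pics/w29d.png

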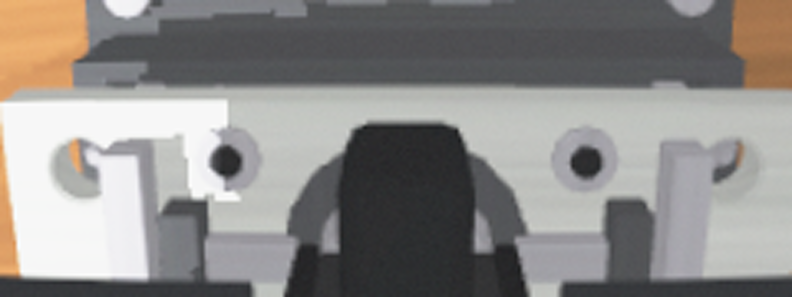

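Call:
{"op": "carry_out", "data": {"steps": [[[0,0,-0.4,0,0,0],[0,0,-0.8,0,0,0],[0,0,-1.2,0,0,0],[0,0,-1.2,0,0,0]]]}}

```text
time_s: 51.78
tcp_pos: [0.4455, -0.0038, 0.1325]
ee_rot: [[-0.07, -0.001, 0.998], [-0.998, -0.0, -0.07], [0.0, -1.0, -0.001]]
wrist_force: [-0.6, -0.5, -4.6]
gripper_width: 0.234
```

```bash
python3 ins.py w30
```

```text
[ 0.44552793 -0.00376778  0.13248282] [-0.6 -0.5 -4.6] [-0.06 -0.01 -0.02] -93.99574123530681
```

Call:
{"op": "carry_out", "data": {"steps": [[[0,0,-0.5,0,0,0],[0,0,-1,0,0,0],[0,0,-1.5,0,0,0],[0,0,-1.8,0,0,0],[0,0,-1.9,0,0,0],[0,0,-1.95,0,0,0],[0,0,-1.95,0,0,0]]]}}

```text
time_s: 52.7
tcp_pos: [0.4456, -0.0037, 0.1134]
ee_rot: [[-0.07, 0.0, 0.998], [-0.998, 0.0, -0.07], [-0.0, -1.0, 0.0]]
wrist_force: [-1.5, 0.7, -5.6]
gripper_width: 0.228
```

```bash
python3 ins.py w31;  python3 - <<'E'
from h import *
c=cap("side"); cv2.imwrite("pics/s31.png",cv2.resize(c["bgr"][150:280,260:400],None,fx=4,fy=4,interpolation=cv2.INTER_CUBIC))
E
```

```text
[ 0.44563798 -0.00370975  0.11341714] [-1.5  0.7 -5.6] [-0.03  0.02 -0.03] -93.9989615581597
```

View pics/s31.png

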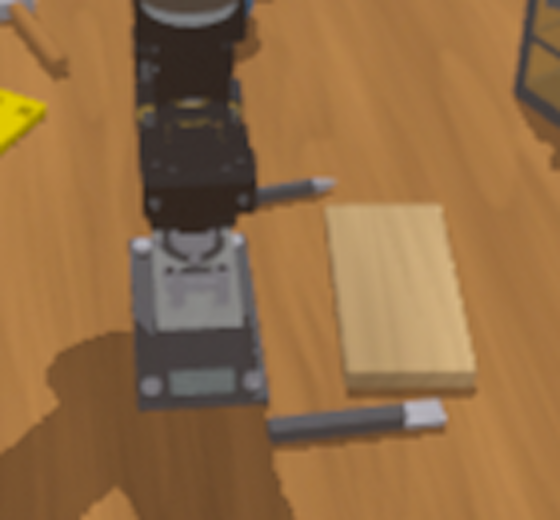

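View pics/w31.png

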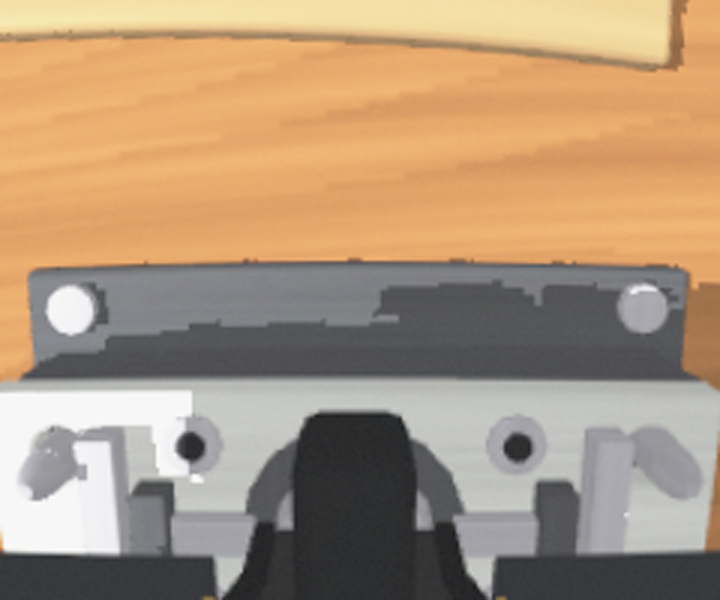

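Call:
{"op": "carry_out", "data": {"steps": [[[0,0,-0.05,0,0,0],[0,0,-0.1,0,0,0],[0,0,-0.1,0,0,0],[0,0,-0.1,0,0,0],[0,0,-0.1,0,0,0]]]}}

```text
time_s: 53.42
tcp_pos: [0.4458, -0.0037, 0.1129]
ee_rot: [[-0.07, 0.0, 0.998], [-0.998, -0.0, -0.07], [-0.0, -1.0, 0.0]]
wrist_force: [-2.9, 0.8, 4.5]
gripper_width: 0.232
```

```bash
python3 ins.py w32
```

```text
[ 0.44575153 -0.00369728  0.11285011] [-2.9  0.8  4.5] [0.2  0.92 0.  ] -93.98792082077769
```

Call:
{"op": "carry_out", "data": {"steps": [[[0,0,0,0,0,0],[0,0,0,0,0,0],[0.05,0,0.05,0,0,0],[0.12,0,0.1,0,0,0],[0.12,0,0.1,0,0,0],[0.12,0,0.1,0,0,0]]], "fingers": 130}}

```text
time_s: 54.22
tcp_pos: [0.4468, -0.0037, 0.1133]
ee_rot: [[-0.07, -0.0, 0.998], [-0.998, -0.0, -0.07], [0.0, -1.0, -0.0]]
wrist_force: [0.6, 0.6, -0.7]
gripper_width: 0.494
```

```bash
python3 ins.py w33
```

```text
[ 0.44680252 -0.00371853  0.11331415] [ 0.6  0.6 -0.7] [-0.    0.03 -0.01] -93.99720361894936
```

View pics/w33.png

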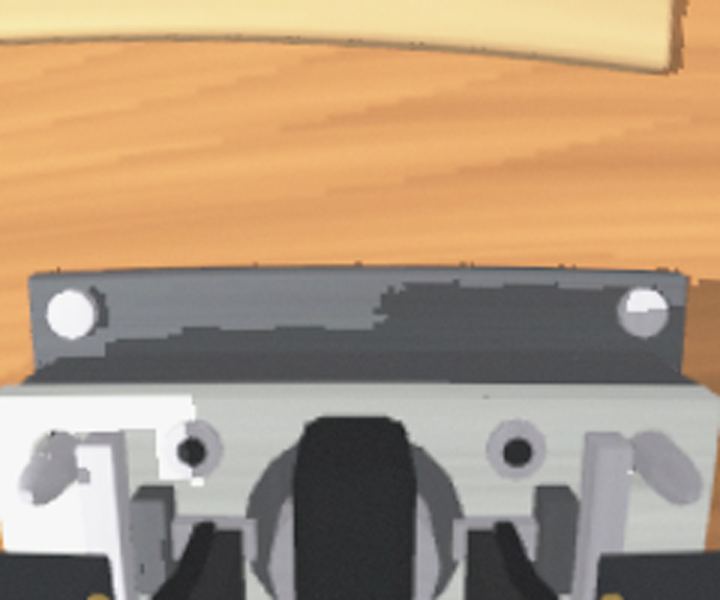

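Seated and released; regrip the knob and turn it clockwise.

Call:
{"op": "carry_out", "data": {"steps": [[[0,0,0,0,0,0],[0,0,0,0,0,0],[0,0,0,0,0,0],[0,0,0,0,0,0],[0,0,0,0,0,0]]], "fingers": 255}}

```text
time_s: 54.9
tcp_pos: [0.4468, -0.0037, 0.1134]
ee_rot: [[-0.07, -0.0, 0.998], [-0.998, -0.0, -0.07], [0.0, -1.0, -0.0]]
wrist_force: [-0.4, -0.7, 0.1]
gripper_width: 0.224
```

Call:
{"op": "carry_out", "data": {"steps": [[[0,0,0,0,0,-0.12],[0,0,0,0,0,-0.24],[0,0,0,0,0,-0.36],[0,0,0,0,0,-0.48],[0,0,0,0,0,-0.6],[0,0,0,0,0,-0.72],[0,0,0,0,0,-0.84],[0,0,0,0,0,-0.96],[0,0,0,0,0,-1.08],[0,0,0,0,0,-1.2],[0,0,0,0,0,-1.3],[0,0,0,0,0,-1.4],[0,0,0,0,0,-1.43],[0,0,0,0,0,-1.43],[0,0,0,0,0,-1.43],[0,0,0,0,0,-1.4],[0,0,0,0,0,-1.4]]]}}

```text
time_s: 57.02
tcp_pos: [0.4472, -0.0044, 0.1134]
ee_rot: [[-0.995, 0.001, 0.101], [-0.101, -0.001, -0.995], [-0.001, -1.0, 0.001]]
wrist_force: [2.2, -5.1, -2.2]
gripper_width: 0.23
```

```bash
python3 meas.py w34; python3 ins.py w34c
```

```text
[ 0.44720441 -0.00440682  0.11336329] 0.2253914160985852 -174.2241936543626
[ 0.44718786 -0.00441596  0.11335273] [ 2.8 -4.8 -0.8] [-1.42 -0.85 -0.11] -174.2239882064307
```

View pics/w34.png

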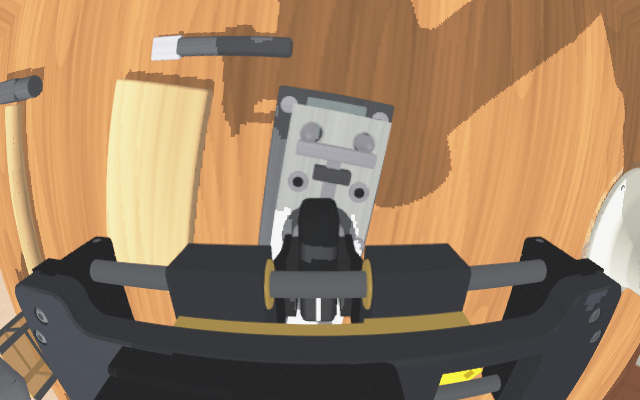

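Locked position reached. Release, rise, and check.

Call:
{"op": "carry_out", "data": {"steps": [[[0,0,0,0,0,0],[0,0,0,0,0,0],[0,0,0,0,0,0],[0,0,0,0,0,0],[0,0,3,0,0,0],[0,0,7,0,0,0],[0,0,12,0,0,0],[0,0,17.3,0,0,0],[0,0,17.3,0,0,0],[0,0,17.3,0,0,0],[0,0,17.3,0,0,0]]], "fingers": 130}}

```text
time_s: 58.55
tcp_pos: [0.446, -0.0039, 0.2849]
ee_rot: [[-0.995, -0.003, 0.101], [-0.101, -0.001, -0.995], [0.003, -1.0, 0.0]]
wrist_force: [-0.1, 0.0, -0.6]
gripper_width: 0.491
```

```bash
python3 - <<'E'
from h import *
s=sense();print(s["tcp_pos"],s["wrist_force"])
c=cap("wrist","pics/w35.png"); cv2.imwrite("pics/w35c.png",cv2.resize(c["bgr"][85:245,260:375],None,fx=3.7,fy=3.7,interpolation=cv2.INTER_CUBIC))
c=cap("side","pics/s35f.png"); cv2.imwrite("pics/s35.png",cv2.resize(c["bgr"][150:280,260:400],None,fx=4,fy=4,interpolation=cv2.INTER_CUBIC))
E
```

```text
[ 0.44604204 -0.00386652  0.28490295] [-0.06949856  0.03140856 -0.629304  ]
```

View pics/w35c.png

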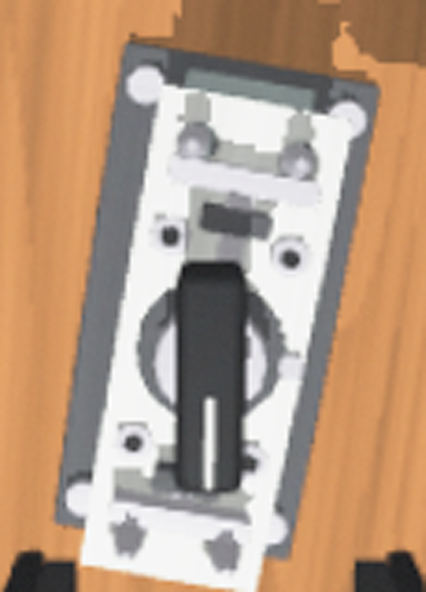

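View pics/s35.png

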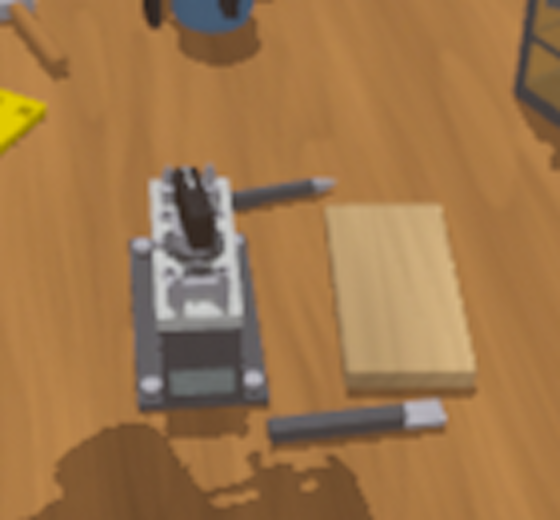

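View pics/s35f.png

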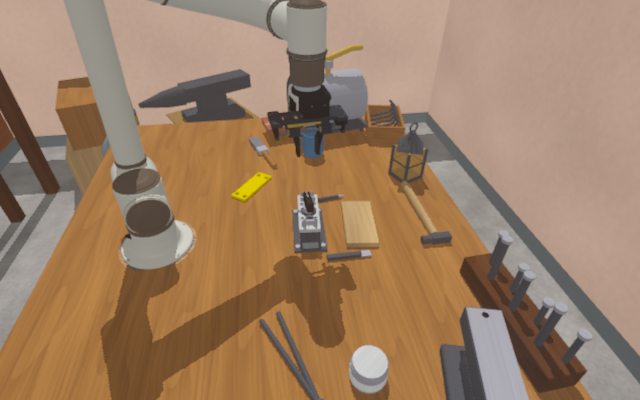

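```bash
python3 - <<'E'
from h import *
c=cap("wrist")
px=lambda u: np.array(u,float)/3.7+[260,85]
B=onz(c,px([(180,264),(244,264),(240,492),(176,490)]),.126); v=B[2]+B[3]-B[0]-B[1];print("knob",B.mean(0),np.degrees(np.arctan2(v[1],v[0])),np.linalg.norm(v)/2)
P=onz(c,px([(163,86),(352,112),(257,592),(82,566)]),.076); v=P[2]+P[3]-P[0]-P[1];print("plate",P.mean(0),np.degrees(np.arctan2(v[1],v[0])),np.linalg.norm(v)/2,np.linalg.norm(P[1]-P[0]))
E
```

```text
knob [ 0.44750578 -0.00514223  0.126     ] 94.74917118741843 0.06469787005857357
plate [ 0.44684421 -0.0030907   0.076     ] 85.59574189445506 0.16160576257615722 0.05884948062527734
```

```bash
python3 -c "
from station import ticket; print(ticket.finish_job())"
```

```text
the job is handed in; nothing more can be done
None
```

The jig is loaded and the job is handed in at about 59 s; the hand-in gives no verdict. I released the knob, laid the drill plate on the board and stacked all four iron plates. I then put the drill plate back and turned its knob clockwise to locked. One plate had been knocked about 5 cm aside while the arm was away from it, so I measured it again before picking it up. The yellow plate was left alone.

**Last checks:**
- **Stack height:** the four plates and the drill plate touched down at undersides of 24.0, 33.9, 44.0, 53.8 and 64.0 mm, as five flush layers should.
- **Drill plate position:** within about 1 mm and 0.6° of the jig in the final wrist-camera picture.
- **Knob:** 9.2° from the plate's long axis, where about 9.8° is expected when locked.
- **Bystanders and gripper:** I moved no tool, everything looked in place in the side view, and the gripper stood clear at hand-in.

**One disagreement:** sizes in the final picture came out about 1% too large (161.6 mm for 160, 64.7 mm for 64). On its own that could mean the drill plate sits about 3.6 mm higher than expected. I put it down to picking corners by hand, because the contact heights show no gaps.

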